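# Clamp a preserve jar in the rack-fed jaw of a one-handed preparation board

### The job

Stand the preserve jar upright on the pale wooden preparation board, snug in the vee of its stop, and let go of it. Then turn the clamp's knob clockwise, going along with it as its carriage creeps toward the jar, until the jaw holds the jar firmly in the vee so that its lid could be unscrewed with one hand. Firm, but not so hard that the glass could crack; move the jaw by its knob only, never by pushing on the carriage or jaw, and leave the other things on the worktop where they are.

Things in the scene. Friction and masses are not known exactly. Their poses are not given: they have to be found in the camera images.
- jar_mid (a point): Middle (50 mm up, on its axis) of the loose preserve jar: round, glass, screw lid, 101 mm tall, slightly barrel-shaped (62 mm in diameter near the foot, 65 at the jaws, 69 at 61 mm up), lid 66 mm in diameter from 90 to 101 mm up; 0.43 to 0.6 kg. Starts on the worktop right of the board. Grip it from above, high up at the lid, clear of the jaws.
- preserve_jar: The same jar; origin at the centre of its underside, z up along the jar.
- prep_board: Pale wooden preparation board, fixed, 170 mm (x) by 290 mm (y), top 21 mm above the worktop; origin at the centre of its underside. The clamp runs along its middle, along y: carriage with the moving jaw and knob near the -y end, vee stop toward the +y end.
- jar_place (a point): Point on the board's top where the middle of the jar's underside lies when the jar sits snug in the vee; y points along the clamp into the vee. The pad of the moving jaw touches a seated jar 32.5 mm before this point.
- vee_stop: Fixed vee stop (bolted at a different place along the clamp each time); same origin and axes as jar_place. Two upright rubber-faced plates, up to 43 mm above the board, each leaning 30 degrees off square, touch the seated jar 28 mm beyond the origin along y and 16 mm to either side. Sticky: a jar put in off-centre does not slide to the middle by itself.
- jaw_face (a point): Middle of the moving jaw's flat rubber pad (62 mm wide, 34 mm high), 22 mm above the board; y points along its travel to the vee. Jaw top 44 mm above the board. The pad sits on stiff springs, 15 N per mm. At the start the pad stands 13 to 32 mm short of a seated jar.
- moving_jaw: Grey carriage with the moving jaw, one part, the knob on top; origin on the board's top under the knob's axis; 64 mm wide (x), its top 31 mm above the board. The pad is 75 mm in front (+y) of the knob's axis; jaw and knob move together along +y. It slides on a rail with about 5 N of drag, geared to the knob by pinion and rack, and stays where it is left.
- knob_grip (a point): Point on the knob's upright axis at gripping height, 66 mm above the board; turns with the knob. Black winged knob: a straight wing 46 mm long (this point's x), 13 mm thick (y), from 43 to 79 mm above the board, on a round skirt 46 mm wide. Grip the wing across its thickness from above.
- clamp_knob (a joint): Knob angle, rad, growing clockwise seen from above; each rad carries jaw and knob together 12 mm toward the vee. Starts at 0 to 0.6, stops at 3.5; 1.1 to 2.7 rad are needed. Friction takes 0.12 N m; on top come 0.012 N m per newton of jaw force, which climbs from nothing to too much within 0.2 rad after touch. Below 6 N is loose, 10 to 18 N good, over 25 N cracks glass; let go, it holds 10 N.
- flat_tin: Bystander: low round tin, 86 mm in diameter, 40 mm tall, between jar and board; origin at the centre of its underside.
- egg_timer: Bystander: round kitchen timer, 58 mm in diameter, 57 mm tall, right of the board; origin at the centre of its underside.
- spice_jar: Bystander: slender spice jar, 45 mm in diameter, 106 mm tall, behind the preserve jar; origin at the centre of its underside.
- dinner_fork: Bystander: fork, 208 mm long, lying far right on the worktop; origin at the middle of its underside.
- striped_mug: Bystander: mug with handle, 83 mm in diameter, 101 mm tall, behind and right of the preserve jar; origin at the centre of its underside.
Not all that is in view belongs to the job. Of the things that look like the preserve_jar, the larger one is meant.

How it is judged:
By the outcome, as a careful person would: the job done as asked, in the order asked, and still so for the second after the job is handed in, with the robot touching nothing.
It also fails if it takes over 72 s, if anything falls off the work surface, if the arm or the gripper's body presses on something with over 40 N, if the wrist force passes 120 N, or if a joint passes its speed limit or range.

### The arm

A 6-joint arm with a two-finger parallel gripper is mounted at the origin on a cart in front of the work surface, level with it; the furniture and walls round the work are solid. World frame = base frame: x ahead of the robot, y to its left, z up, the work surface at z = 0. Lengths are in mm, angles in rad, forces in N, time in s.
With the tool pointing down it reaches from about 300 to 775 mm from the base axis. Payload 14.6 kg.
Tool frame: the origin (TCP) lies midway between the tips of the shut fingers; the grasp point (between the pads) lies 19 mm behind it; z points along the fingers, y is the direction in which the jaws open and shut (so a half turn about z gives the same grasp; the last joint's range is limited). The gripper opens to 94 mm and grips with 3 to 60 N. Pads are 16 mm wide; open, the fingers measure 119 mm over their backs; the gripper's body (75 mm by 177 mm) begins 78 mm behind the grasp point.
Start: joints at [-1.227, 0.3, 1.521, -0, 1.321, -0.067], TCP at [219.631, -504.234, 205.446] pointing down, gripper open.
Joint ranges: [-3.03, 3.03], [-0.79, 2.21], [0.23, 2.52], [-1.04, 4.18], [0, 3.07], [-2.55, 2.55]. Speed limits (rad/s): [2.22, 2.22, 2.57, 3.14, 3.14, 3.14].

### API

Orientations are given as a 3x3 rotation matrix whose columns are the frame's x, y, z axes.
In Python, from plant import observe, imaging, hand_in gives the robot as it stands.
- The arm moves only by the shell command python3 -m jog 'ROWS' [OPENING] [FORCE]. ROWS is JSON, one flat list of numbers, 6 for each row, row after row: the shift along the tool's x, y, z in cm, then the turn, a rotation vector about the tool's x, y, z in rad. A call has 1 to 8 rows; each row is the pose to reach, as a shift and turn from the pose commanded when the call began, along the tool's axes at that moment; what a row does not reach only later rows make up. A row lasts 1/12 s, in which the tool goes at most 41.7 mm and 7.16 degrees, less where a joint would pass 70% of its speed; a pose out of reach is approached as far as the arm can. A call with a gripper value outside its range is refused whole. OPENING is the opening, from 0 (shut) to 1 (fully open), set as the call begins (- or left out, the last holds). The fingers move at their own pace and stop on an object; FORCE is the grip in N (left out, the last holds). Time passes only in rows, so rows that repeat a pose let the fingers close. It gives the time, the measured TCP pose, the force and the opening at its end, in the units of the state.
- observe(): the state, without advancing time (a new reading comes with each control period).
- imaging.camera(name): name is "side" or "top"; returns a dict with "image" (384x512x3 uint8, red, green, blue), "fx", "fy", "cx", "cy" (pixels), "R" (3x3) and "t" (3): a world point X has camera coordinates R X + t. Camera axes: x right, y down, z forward; pixel columns grow to the right and rows downward; lengths in mm; the calibration is good to about 2 mm. A picture is of the moment at which its call begins. There is no depth.
- hand_in(): hands the job in, once; it reports no verdict.
The state is a dict: "time": time; "joint_pos": joint angles; "qd": joint speeds; "effort": joint torques, N m; "ee_pos": TCP position; "tool_rot": TCP orientation; "contact_force": force on the tool from outside, world axes, zero at the start; "moment": the same for the moment, N m; "width": opening from 0.0 (shut) to 1.0 (fully open).
Only numpy, scipy, OpenCV 4.12 (cv2) and the standard library are available. Lean on these libraries where they do the work, as an engineer would, in place of code of your own. Each camera call takes 0.05 s, during which the arm holds its last target.

## Working session

There is one attempt and no reset: what is moved stays moved. The work goes in short steps, Python scripts to look and compute and a shell command to move; the robot and the scene stay as the last step left them, time stands still between calls to the robot, and variables do not carry over. Pictures are saved under pics/ and viewed, and the job is handed in when it is done.

```bash
ls; mkdir -p pics
python3 - <<'E'
from plant import observe, imaging
import cv2,json
s=observe()
for k,v in s.items(): print(k,v)
for n in("side","top"):
    c=imaging.camera(n); cv2.imwrite(f"pics/{n}0.png",c["image"][:,:,::-1])
    print(n,{k:v for k,v in c.items() if k!="image"})
E
```

```text
pics
time 0.0
joint_pos [-1.22660125e+00  3.00489081e-01  1.52163340e+00 -8.40103779e-06
  1.32069102e+00 -6.66058682e-02]
qd [ 0.00080321  0.00061903 -0.00100451  0.00080283  0.00086653 -0.00027184]
effort [ 2.42406713e-03 -5.31804657e+01 -3.52726829e+01  7.08469399e-02
  2.44584493e-02 -1.20917139e-04]
ee_pos [ 219.53562657 -503.97686374  204.85433869]
tool_rot [[ 9.16800447e-01  3.99345421e-01 -4.19622808e-04]
 [ 3.99345634e-01 -9.16799733e-01  1.14649192e-03]
 [ 7.31362209e-05 -1.21867884e-03 -9.99999255e-01]]
contact_force [ 0.50086136 -0.25732147  0.17796724]
moment [-0.07419314 -0.05502227 -0.03922002]
width 0.9959718174582105
side {'fx': 372.79942867444964, 'fy': 372.79942867444964, 'cx': 258.6304236999326, 'cy': 186.14117239216424, 'R': array([[-0.99925689,  0.03765754,  0.00822003],
       [ 0.01641258,  0.6086687 , -0.79325472],
       [-0.0348753 , -0.79253033, -0.60883445]]), 't': array([581.38038751, 218.18863289, 867.26761759])}
top {'fx': 372.6824125945327, 'fy': 372.6824125945327, 'cx': 259.9243769010965, 'cy': 195.96831595024952, 'R': array([[-0.02472187, -0.99957335, -0.01555494],
       [-0.99722135,  0.0257515 , -0.06990305],
       [ 0.07027379,  0.01378358, -0.99743251]]), 't': array([-232.51285517,  547.86029328, 1155.98329565])}
```

View pics/side0.png

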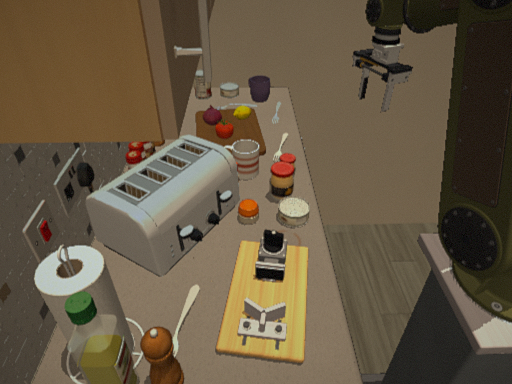

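View pics/top0.png

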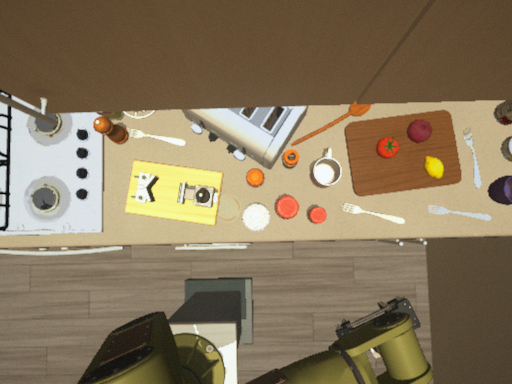

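Candidates in the top view are the large red lid at (287,207) and the small red lid at (317,215). The orange timer at (255,177), the spice jar at (291,158) and the tomato at (388,147) don't match the description. The large red lid, also at (283,172) in the side view, fits best. I'll check it in a close crop and measure.

```bash
cat > h.py <<'E'
import numpy as np, cv2
from plant import observe, imaging
def cam(n):
    c=imaging.camera(n); c["C"]=-c["R"].T@c["t"]; return c
def ray(c,u,v):
    d=c["R"].T@np.array([(u-c["cx"])/c["fx"],(v-c["cy"])/c["fy"],1]); return c["C"],d/np.linalg.norm(d)
def plane(c,u,v,z):
    o,d=ray(c,u,v); return o+d*(z-o[2])/d[2]
def proj(c,X):
    p=c["R"]@np.array(X,float)+c["t"]; return np.array([c["cx"]+c["fx"]*p[0]/p[2],c["cy"]+c["fy"]*p[1]/p[2]])
def tri(c1,p1,c2,p2):
    o1,d1=ray(c1,*p1);o2,d2=ray(c2,*p2)
    A=np.array([d1,-d2]).T; s=np.linalg.lstsq(A,o2-o1,rcond=None)[0]
    a,b=o1+s[0]*d1,o2+s[1]*d2; return (a+b)/2,np.linalg.norm(a-b)
def crop(c,x0,y0,x1,y1,k,fn):
    cv2.imwrite(fn,cv2.resize(c["image"][y0:y1,x0:x1,::-1],None,fx=k,fy=k,interpolation=cv2.INTER_CUBIC))
E
python3 - <<'E'
from h import *
t=cam("top");s=cam("side")
crop(t,120,140,340,240,3.6,"pics/t1.png")
crop(s,210,140,330,370,2.6,"pics/s1.png")
for n,c in(("t",t),("s",s)):
    hsv=cv2.cvtColor(c["image"],cv2.COLOR_RGB2HSV)
    m=(((hsv[...,0]<6)|(hsv[...,0]>174))&(hsv[...,1]>140)&(hsv[...,2]>90)).astype(np.uint8)
    N,l,st,ce=cv2.connectedComponentsWithStats(m)
    for i in range(1,N):
        if st[i,4]>40: print(n,st[i],ce[i].round(1), plane(c,*ce[i],101).round(1))
E
```

```text
t [408 120  24  23 398] [419.5 130.3] [ 717.2 -721.4  101. ]
t [377 138  14  20 125] [382.1 148. ] [ 667.6 -609.4  101. ]
t [277 196  18  23  57] [283.6 207.9] [ 499.4 -315.4  101. ]
t [281 200  14  15 124] [287.2 206.4] [ 503.5 -326.3  101. ]
t [310 207  15  15 112] [316.8 214.4] [ 478.1 -411.5  101. ]
s [203 109  18  12 101] [211.4 114.3] [ 723.  -658.6  101. ]
s [216 127  17  11  83] [223.8 132.1] [ 675.3 -531.8  101. ]
s [126 142  20  22 201] [134.4 152.6] [ 934.6 -415.1  101. ]
s [271 153  25  24 387] [283.7 165.3] [ 499.  -337.2  101. ]
s [ 40 220   8  22  59] [ 43.  230.1] [1066.5  -92.5  101. ]
```

View pics/t1.png

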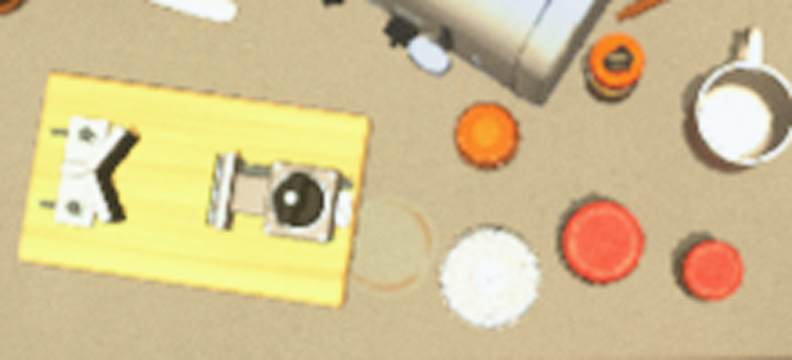

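View pics/s1.png

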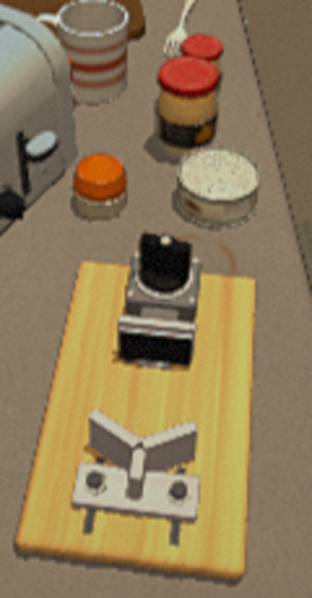

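Run:
```python
from h import *
t=cam("top");s=cam("side")
print(t["C"],s["C"],observe()["time"])
def comps(n,c,m,z,amin=60,roi=None):
    if roi: 
        mm=np.zeros_like(m);x0,y0,x1,y1=roi;mm[y0:y1,x0:x1]=m[y0:y1,x0:x1];m=mm
    cs,_=cv2.findContours(m.astype(np.uint8),cv2.RETR_EXTERNAL,cv2.CHAIN_APPROX_NONE)
    for k in cs:
        if cv2.contourArea(k)>amin:
            (e,ax,an)=cv2.fitEllipse(k); print(n,np.round(e,2),np.round(ax,1),plane(c,*e,z).round(1))
for n,c,roi in(("t",t,(265,185,335,235)),("s",s,(265,145,300,200))):
    hsv=cv2.cvtColor(c["image"],cv2.COLOR_RGB2HSV)
    m=((hsv[...,0]<9)|(hsv[...,0]>170))&(hsv[...,1]>130)&(hsv[...,2]>80)
    comps(n+" lid",c,m,101,roi=roi)
for n,c,roi in(("t",t,(120,150,232,235)),("s",s,(215,235,320,365))):
    hsv=cv2.cvtColor(c["image"],cv2.COLOR_RGB2HSV)
    m=((hsv[...,0]>17)&(hsv[...,0]<35)&(hsv[...,1]>105)&(hsv[...,2]>100))
    mm=np.zeros(m.shape,np.uint8);x0,y0,x1,y1=roi;mm[y0:y1,x0:x1]=m[y0:y1,x0:x1]
    mm=cv2.morphologyEx(mm,cv2.MORPH_OPEN,np.ones((3,3)))
    cs,_=cv2.findContours(mm,cv2.RETR_EXTERNAL,cv2.CHAIN_APPROX_NONE)
    k=max(cs,key=cv2.contourArea)
    P=np.array([plane(c,u,v,21)[:2] for u,v in k[:,0]],np.float32)
    r=cv2.minAreaRect(P); print(n,"board",r)
    cv2.imwrite(f"pics/m_{n}.png",mm*255)
crop(t,125,155,230,230,7,"pics/t2.png")
crop(s,215,225,320,300,7,"pics/s2.png")
crop(s,215,280,320,360,7,"pics/s3.png")
```

```text
[ 459.35450085 -262.45546873 1187.69570096] [607.61353687 532.63794823 696.32259832] 0.3
t lid [317.48 214.57] [15.7 16. ] [ 477.4 -413.3  101. ]
t lid [286.89 206.73] [21.7 22. ] [ 502.4 -325.2  101. ]
s lid [283.83 165.56] [20.  26.2] [ 498.6 -336.   101. ]
t board ((596.1322631835938, 19.747787475585938), (290.7685852050781, 103.2381362915039), 81.30287170410156)
s board ((562.7283325195312, 28.186569213867188), (289.0542907714844, 166.23194885253906), 80.79645538330078)
```

View pics/t2.png

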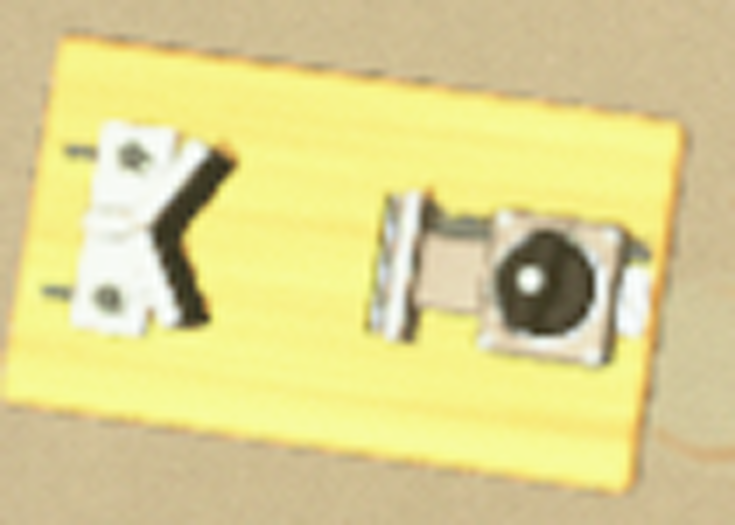

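View pics/s2.png

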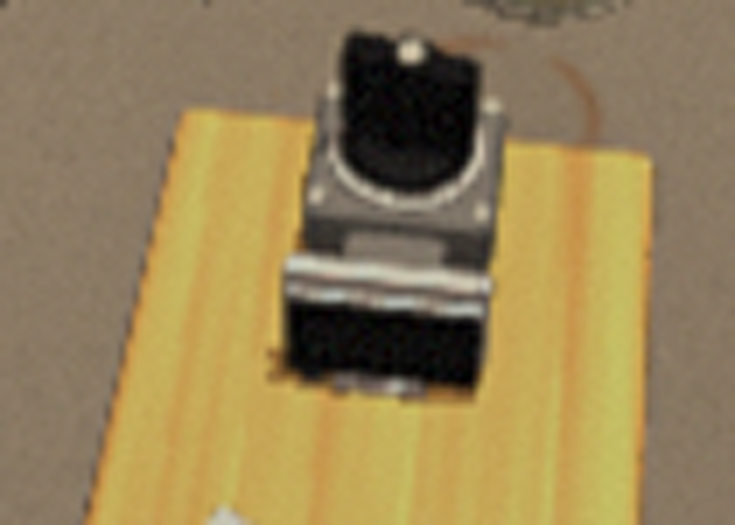

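View pics/s3.png

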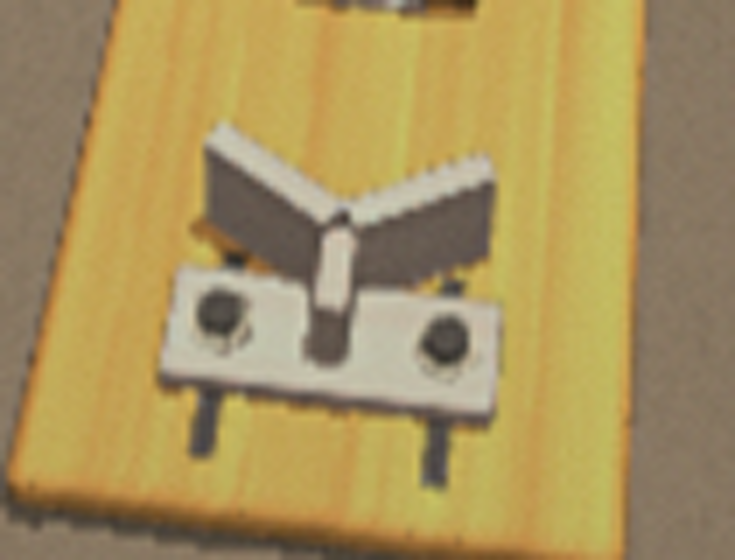

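```bash
cat >> h.py <<'E'
def cp(x,y,x0,y0,k): return ((x+.5)/k-.5+x0,(y+.5)/k-.5+y0)
E
python3 - <<'E'
from h import *
t=cam("top");s=cam("side")
T=lambda x,y:cp(x,y,125,155,7)
S2=lambda x,y:cp(x,y,215,225,7)
S3=lambda x,y:cp(x,y,215,280,7)
pts=[(60,37),(685,122),(632,493),(3,402)]
P=np.array([plane(t,*T(*p),21)[:2] for p in pts]);print("board t",P.round(1),P.mean(0))
e=[P[0]-P[1],P[3]-P[2],P[0]-P[3],P[1]-P[2]];print([ (np.linalg.norm(v).round(1),np.degrees(np.arctan2(v[1],v[0])).round(2)) for v in e])
# side: far corners and near
Q=[plane(s,*S2(183,110),21)[:2],plane(s,*S2(652,153),21)[:2],plane(s,*S3(625,550),21)[:2],plane(s,*S3(10,487),21)[:2]]
Q=np.array(Q);print("board s",Q.round(1),Q.mean(0).round(1));e=[Q[3]-Q[0],Q[2]-Q[1],Q[0]-Q[1],Q[3]-Q[2]];print([ (np.linalg.norm(v).round(1),np.degrees(np.arctan2(v[1],v[0])).round(2)) for v in e])
def tp(n,a,b): X,d=tri(t,T(*a),s,b);print(n,X.round(1),d.round(1))
tp("screwL",(133,155),S3(222,312));tp("screwR",(107,297),S3(447,340))
tp("apex",(155,226),S3(342,208))
tp("knobdot",(530,280),S2(410,50))
print("jaw top s",plane(s,*S2(285,262),65).round(1),plane(s,*S2(490,283),65).round(1))
print("wing top ends z100",plane(s,*S2(345,35),100).round(1),plane(s,*S2(478,60),100).round(1))
print("apex planes z64",plane(t,*T(155,226),64).round(1),plane(s,*S3(342,208),64).round(1))
print("vee tips s",plane(s,*S3(218,122),64).round(1),plane(s,*S3(490,155),64).round(1))
print("dot z100",plane(t,*T(530,280),100).round(1),plane(s,*S2(410,50),100).round(1))
# lid in side: expected bbox
for X in [(502.4,-325.2),(500,-330)]:
    a=np.linspace(0,6.28,200);U=np.array([proj(s,(X[0]+33*np.cos(q),X[1]+33*np.sin(q),z)) for q in a for z in(90,101)])
    print(X,U.min(0),U.max(0))
crop(s,255,140,315,200,10,"pics/s4.png");crop(t,260,180,340,240,9,"pics/t4.png")
E
```

```text
board t [[ 666.9  153.5]
 [ 620.5 -129.8]
 [ 454.2 -103.2]
 [ 502.   179.4]] [560.88648175  24.98637696]
[(np.float64(287.1), np.float64(80.69)), (np.float64(286.6), np.float64(80.41)), (np.float64(167.0), np.float64(-8.92)), (np.float64(168.4), np.float64(-9.11))]
board s [[ 622.1 -125.4]
 [ 457.3  -99.7]
 [ 504.6  181. ]
 [ 668.7  158. ]] [563.2  28.5]
[(np.float64(287.2), np.float64(80.66)), (np.float64(284.6), np.float64(80.44)), (np.float64(166.8), np.float64(-8.89)), (np.float64(165.7), np.float64(-7.97))]
screwL [610.6 115.9  34.5] 0.4
screwR [547.6 127.3  35.5] 1.4
apex [576.2  98.9  57.2] 0.7
knobdot [545.8 -72.8 100.1] 2.4
jaw top s [589.1 -15.7  65. ] [525.5  -5.2  65. ]
wing top ends z100 [567.7 -80.7 100. ] [525.3 -67.9 100. ]
apex planes z64 [575.2  96.8  64. ] [576.9 103.5  64. ]
vee tips s [611.1  74.1  64. ] [534.1  87.6  64. ]
dot z100 [544.6 -72.6 100. ] [547.  -73.1 100. ]
(502.4, -325.2) [270.96966631 161.20531035] [294.63400661 177.85925727]
(500, -330) [271.70626163 160.26955014] [295.28918905 176.81921032]
```

View pics/s4.png

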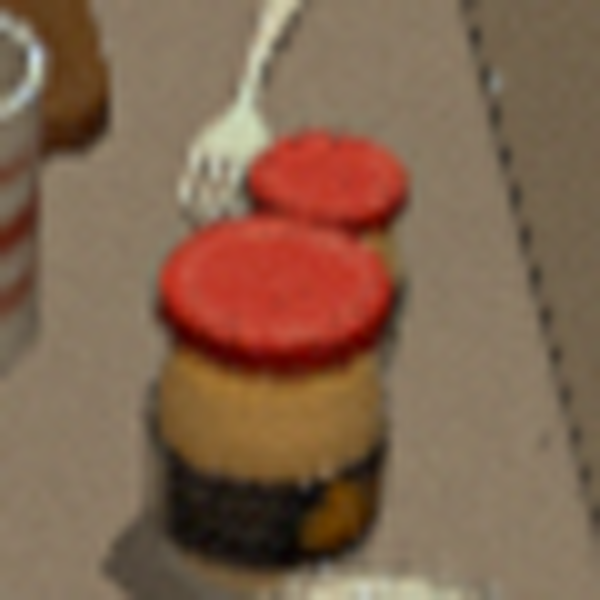

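View pics/t4.png

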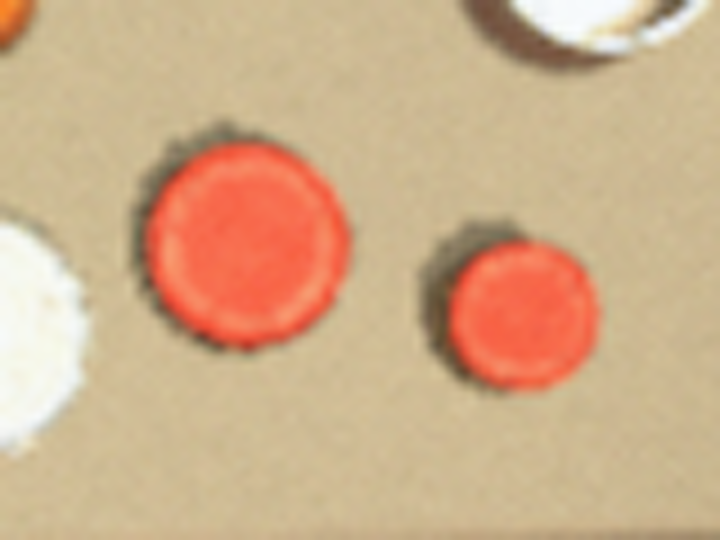

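The close crop confirms the choice: it is the wider jar with a red lid and dark label, and the smaller jar sits behind it. The two views agree on about (502.5, -326.5). Next I'll check clearances to the toaster, cabinet and tin.

Run:
```python
from h import *
t=cam("top");s=cam("side")
# cabinet front edge from planes
o1,a=ray(s,150,0);_,b=ray(s,163,141);n1=np.cross(a,b)
print(n1)
g=cv2.cvtColor(t["image"],cv2.COLOR_RGB2HSV)
for u in(20,150,350,500):
    print(u,t["image"][95:118,u].tolist()[::4])
for (u1,v1),(u2,v2) in [((20,97),(490,104))]:
    o2,c=ray(t,u1,v1);_,d=ray(t,u2,v2);n2=np.cross(c,d)
    L=np.cross(n1,n2);L/=np.linalg.norm(L)
    p=np.linalg.lstsq(np.array([n1,n2]),np.array([n1@o1,n2@o2]),rcond=None)[0];p=p+L*(-p[1]/L[1]);print("edge at y=0",p,L)
# toaster
crop(t,180,95,320,175,5.5,"pics/t5.png");crop(s,80,125,250,280,3.8,"pics/s5.png")
for n,p,z in(("tin",(256,216.5),40),("spice",(291,157.5),106),("timer",(255,177),57),("mug",(326,172),101)):print(n,plane(t,*p,z).round(0))
```

```text
[0.31794901 0.06706982 0.02142831]
20 [[100, 77, 53], [165, 165, 159], [164, 163, 161], [89, 78, 60], [193, 197, 197], [214, 220, 225]]
150 [[104, 82, 56], [105, 83, 55], [107, 84, 58], [106, 83, 57], [201, 185, 143], [203, 185, 150]]
350 [[107, 83, 56], [103, 80, 53], [103, 81, 55], [166, 97, 47], [178, 93, 32], [171, 141, 104]]
500 [[96, 72, 49], [96, 75, 52], [149, 132, 101], [79, 69, 51], [69, 61, 44], [88, 75, 53]]
edge at y=0 [741.78340621   0.         372.67394036] [-0.19465821  0.70485962  0.68211517]
tin [ 477. -233.   40.]
spice [ 646. -341.  106.]
timer [ 597. -233.   57.]
mug [ 601. -443.  101.]
```

View pics/t5.png

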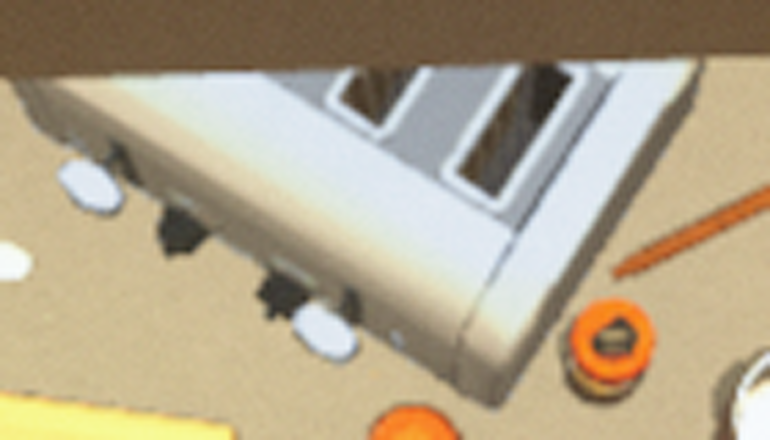

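View pics/s5.png

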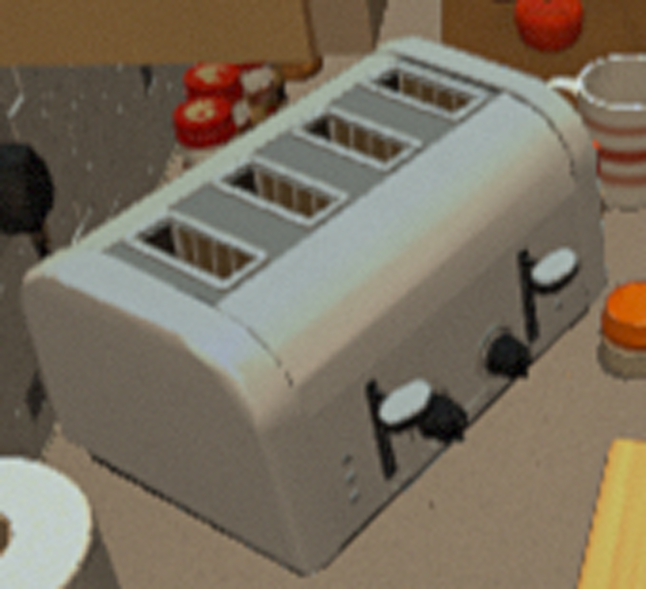

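Run:
```python
from h import *
t=cam("top");s=cam("side")
S=lambda x,y:cp(x,y,80,125,3.8)
T=lambda x,y:cp(x,y,180,95,5.5)
A=plane(s,*S(310,572),0);B=plane(s,*S(600,300),0);print(A.round(),B.round())
print("lever far",tri(t,T(328,335),s,S(557,268)),"lever near",tri(t,T(90,188),s,S(405,400)))
print("corner bottom t", plane(t,*T(495,405),0),"top edge corner",tri(t,T(515,240),s,S(497,95)))
print("knob",tri(t,T(285,292),s,S(510,355)),tri(t,T(180,228),s,S(443,420)))
```

```text
[808. -39.   0.] [ 632. -293.    0.]
lever far (array([ 655.41114737, -190.31959066,  114.20367436]), np.float64(1.4775532827345124)) lever near (array([738.21895873, -65.59972524, 118.02499564]), np.float64(3.651638711806747))
corner bottom t [ 631.48679273 -279.27830915    0.        ] top edge corner (array([ 691.78366462, -288.93651772,  184.93722477]), np.float64(9.75009387589746))
knob (array([ 688.62934089, -163.42273511,   63.1085111 ]), np.float64(0.24153605568340306)) (array([ 726.90788531, -105.39480982,   62.05465154]), np.float64(0.362478305698585))
```

```bash
cat >> h.py <<'E'
def goto(X,yaw,note=""):
    """shift (cm, tool axes) and turn to bring TCP to X, tool y at world angle yaw (deg), tool down"""
    s=observe();R=s["tool_rot"];a=np.radians(yaw)
    y=np.array([np.cos(a),np.sin(a),0]);z=np.array([0,0,-1.]);x=np.cross(y,z);Rt=np.array([x,y,z]).T
    from scipy.spatial.transform import Rotation as Ro
    print(note,"t",round(s["time"],2),"shift",(R.T@(np.array(X)-s["ee_pos"])/10).round(2),"turn",Ro.from_matrix(R.T@Rt).as_rotvec().round(3),"F",s["contact_force"].round(1),"M",s["moment"].round(2),"w",round(s["width"],3))
E
python3 -c "
from h import *
goto((502.4,-326,205),0)"
python3 -m jog '[16,-2.4,0,0,0,-0.6, 33,-5,0,0,0,-1.161, 33,-5,0,0,0,-1.161, 33,-5,0,0,0,-1.161, 33,-5,0,0,0,-1.161, 33,-5,0,0,0,-1.161, 33,-5,0,0,0,-1.161, 33,-5,0,0,0,-1.161]' 1
python3 -c "
from h import *
goto((502.4,-326,180),0)"
```

```text
t 0.6 shift [33.04 -5.05  0.05] turn [ 0.    0.   -1.16] F [ 0.2  1.  -0.3] M [ 0.02  0.04 -0.03] w 0.997
time: 1.27
ee_pos: [503.4, -325.3, 205.6]
tool_rot: [[0.153, 0.988, 0.0], [0.988, -0.153, -0.0], [-0.0, 0.0, -1.0]]
contact_force: [-0.1, -0.7, 1.0]
width: 1.0
 t 1.27 shift [-0.08 -0.09  2.56] turn [ 0.     0.    -0.154] F [-0.1 -0.7  1. ] M [-0.04 -0.09  0.02] w 1.0
```

```bash
python3 -m jog '[-0.08,-0.09,4,0,0,-0.1, -0.08,-0.09,8,0,0,-0.154, -0.08,-0.09,9.5,0,0,-0.154, -0.08,-0.09,9.5,0,0,-0.154]' 1
python3 - <<'E'
from h import *
goto((502.4,-326,81),0)
t=cam("top");s=cam("side");crop(s,225,100,345,210,4.5,"pics/s6.png");crop(t,230,150,350,250,4.5,"pics/t6.png")
E
```

```text
time: 1.6
ee_pos: [499.4, -326.1, 106.3]
tool_rot: [[0.006, 1.0, -0.006], [1.0, -0.005, 0.004], [0.004, -0.006, -1.0]]
contact_force: [0.6, -0.5, 0.2]
width: 0.999
 t 1.6 shift [0.   0.31 2.52] turn [-0.006 -0.004 -0.006] F [ 0.6 -0.5  0.2] M [ 0.07 -0.07  0.03] w 0.999
```

View pics/s6.png

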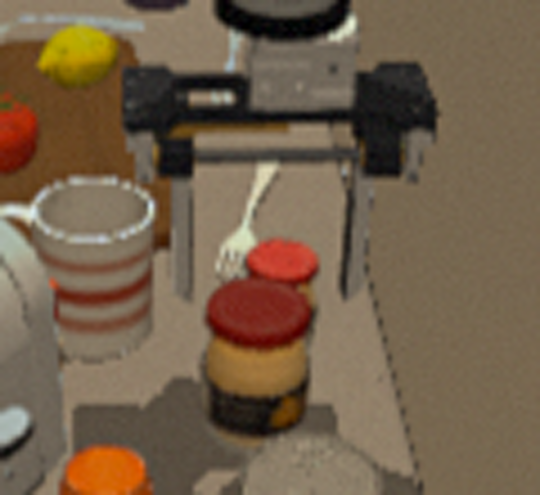

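View pics/t6.png

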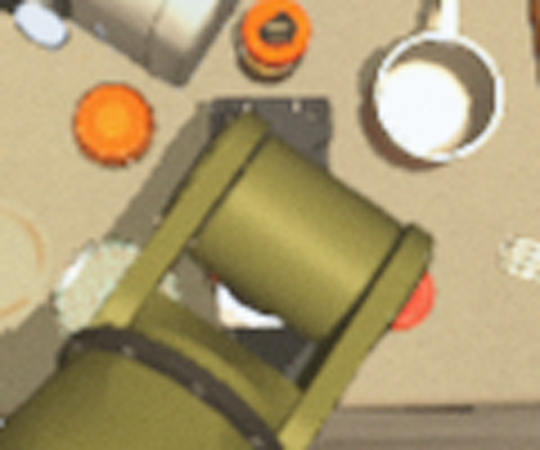

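Side view: the fingers, at about (182,295) and (352,295) in the crop, straddle the lid at (259,313), and nothing is near them. The arm is about 3–4 mm short in x, so I'll correct that while descending.

```bash
python3 -m jog '[0,0.36,1,-0.006,-0.004,-0.006, 0,0.36,2,-0.006,-0.004,-0.006, 0,0.36,2.5,-0.006,-0.004,-0.006, 0,0.36,2.5,-0.006,-0.004,-0.006]' 1
python3 -c "
from h import *
goto((503,-326,81),0)"
```

```text
time: 2.03
ee_pos: [504.1, -327.5, 85.1]
tool_rot: [[0.0, 1.0, 0.005], [1.0, -0.0, -0.004], [-0.004, 0.005, -1.0]]
contact_force: [0.6, 1.1, 0.3]
width: 0.998
 t 2.03 shift [ 0.15 -0.12  0.41] turn [ 0.005  0.004 -0.   ] F [0.6 1.1 0.3] M [-0.02 -0.04  0.03] w 0.998
```

```bash
python3 -m jog '[0,0,0,0,0,0, 0,0,0,0,0,0]' 1
python3 -c "
from h import *
goto((503,-326,81),0)"
```

```text
time: 2.2
ee_pos: [504.6, -327.7, 86.2]
tool_rot: [[0.0, 1.0, 0.007], [1.0, -0.0, -0.004], [-0.004, 0.007, -1.0]]
contact_force: [0.1, 0.1, 0.2]
width: 1.005
 t 2.2 shift [ 0.18 -0.16  0.51] turn [ 0.007  0.004 -0.   ] F [0.1 0.1 0.2] M [-0.03 -0.06  0.02] w 1.005
```

```bash
python3 -m jog '[0.15,-0.16,0.45,0.007,0.004,0, 0.15,-0.16,0.45,0.007,0.004,0, 0.15,-0.16,0.45,0.007,0.004,0, 0.15,-0.16,0.45,0.007,0.004,0]' 1
python3 -m jog '[0,0,0,0,0,0, 0,0,0,0,0,0, 0,0,0,0,0,0, 0,0,0,0,0,0, 0,0,0,0,0,0, 0,0,0,0,0,0]' 0.4 40
python3 -c "
from h import *
goto((503,-326,81),0)"
```

```text
time: 2.53
ee_pos: [502.9, -326.1, 81.0]
tool_rot: [[-0.0, 1.0, -0.001], [1.0, 0.0, -0.0], [-0.0, -0.001, -1.0]]
contact_force: [-0.1, -0.1, 0.6]
width: 1.0
time: 3.03
ee_pos: [503.1, -326.1, 81.1]
tool_rot: [[0.0, 1.0, -0.0], [1.0, -0.0, -0.0], [-0.0, -0.0, -1.0]]
contact_force: [1.6, 0.4, 0.4]
width: 0.698
 t 3.03 shift [ 0.01 -0.01  0.01] turn [-0.  0. -0.] F [1.6 0.4 0.4] M [-0.01 -0.4   0.05] w 0.698
```

```bash
python3 -m jog '[0,0,-1.5,0,0,0, 0,0,-4.5,0,0,0, 0,0,-8.5,0,0,0, 0,0,-11.5,0,0,0, 0,0,-12.5,0,0,0, 0,0,-12.5,0,0,0, 0,0,-12.5,0,0,0]' 0.4 40
python3 - <<'E'
from h import *
goto((503,-326,206),0)
u=np.array([0.1616,0.9869]);xb=np.array([0.9869,-0.1616])
for l in(145,155):
    p=551.5*xb+l*u; print(p)
    goto((*p,206),-9.3)
s=cam("side");crop(s,225,60,345,210,4,"pics/s7.png")
E
```

```text
time: 3.62
ee_pos: [502.5, -325.7, 203.9]
tool_rot: [[0.0, 1.0, -0.003], [1.0, -0.0, 0.001], [0.001, -0.003, -1.0]]
contact_force: [0.1, 0.6, -5.8]
width: 0.696
 t 3.62 shift [-0.03  0.05 -0.21] turn [-0.003 -0.001 -0.   ] F [ 0.1  0.6 -5.8] M [-0.02 -0.1  -0.01] w 0.696
[567.70735  53.9781 ]
 t 3.62 shift [37.97  6.52 -0.18] turn [-0.003 -0.001  0.162] F [ 0.1  0.6 -5.8] M [-0.02 -0.1  -0.01] w 0.696
[569.32335  63.8471 ]
 t 3.62 shift [38.95  6.68 -0.18] turn [-0.003 -0.001  0.162] F [ 0.1  0.6 -5.8] M [-0.02 -0.1  -0.01] w 0.696
```

View pics/s7.png

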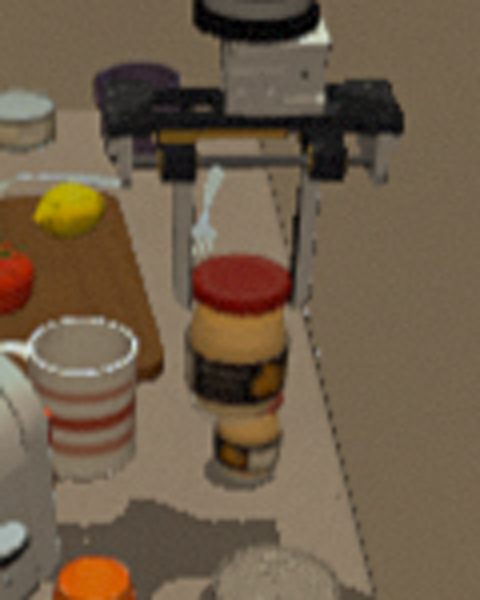

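The jar is lifted and hangs upright at the lid, at (240,285) in the crop, reading 5.8 N. The small jar behind it has not moved.

```bash
python3 -m jog '[1.2,0.2,0,-0.003,-0.001,0.01, 4,0.7,-0.2,-0.003,-0.001,0.03, 8,1.4,-0.2,-0.003,-0.001,0.05, 12,2.1,-0.2,-0.003,-0.001,0.07, 16,2.8,-0.2,-0.003,-0.001,0.09, 20,3.5,-0.2,-0.003,-0.001,0.11, 24,4.2,-0.2,-0.003,-0.001,0.13, 28,4.9,-0.2,-0.003,-0.001,0.162]'
python3 -c "
from h import *
goto((567.5,53,206),-9.3)"
```

```text
time: 4.33
ee_pos: [551.1, -44.0, 205.3]
tool_rot: [[0.162, 0.987, -0.002], [0.987, -0.162, -0.001], [-0.001, -0.002, -1.0]]
contact_force: [1.1, -1.2, -5.1]
width: 0.697
 t 4.33 shift [ 9.84  0.04 -0.08] turn [-0.002  0.001 -0.001] F [ 1.1 -1.2 -5.1] M [-0.02 -0.12 -0.05] w 0.697
```

```bash
python3 -m jog '[3,0,0,0,0,0, 6,0,0,0,0,0, 8.5,0,0,0,0,0, 9.6,0.04,0,0,0,0, 9.6,0.04,0,0,0,0, 9.6,0.04,0,0,0,0, 9.6,0.04,0,0,0,0]'
python3 - <<'E'
from h import *
u=np.array([0.1616,0.9869]);xb=np.array([0.9869,-0.1616])
goto((567.5,53,106),-9.3)
p=observe()["ee_pos"][:2];print("lat,long",p@xb,p@u)
s=cam("side");t=cam("top");crop(s,205,150,325,370,2.6,"pics/s8.png");crop(t,120,140,240,240,5,"pics/t8.png")
E
```

```text
time: 4.92
ee_pos: [567.5, 47.6, 206.7]
tool_rot: [[0.162, 0.987, 0.0], [0.987, -0.162, -0.002], [-0.002, 0.0, -1.0]]
contact_force: [-0.5, -0.6, -5.1]
width: 0.696
 t 4.92 shift [ 0.55 -0.09 10.07] turn [ 0.     0.002 -0.   ] F [-0.5 -0.6 -5.1] M [-0.05 -0.08  0.03] w 0.696
lat,long 552.3511953336405 138.7103544442708
```

View pics/s8.png

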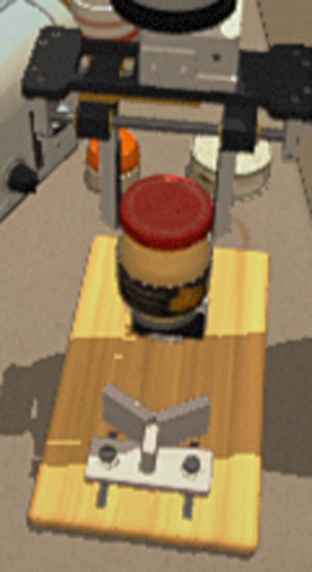

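View pics/t8.png

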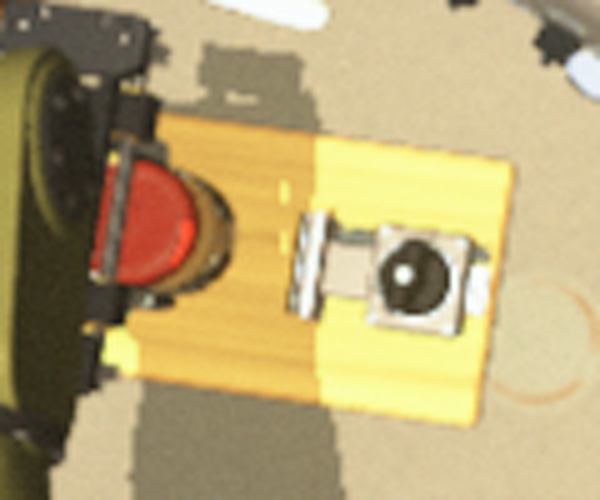

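Side view: the jar hangs over the board between the jaw at (170,320) and the vee at (150,420), in line with the clamp. Next I'll lower it until its foot is a few mm above the board.

```bash
python3 -m jog '[0.4,-0.06,2.5,0,0.002,0, 0.7,-0.06,5.5,0,0.002,0, 0.7,-0.06,8,0,0.002,0, 0.7,-0.06,9.5,0,0.002,0, 0.7,-0.06,10.1,0,0.002,0, 0.7,-0.06,10.1,0,0.002,0, 0.7,-0.06,10.1,0,0.002,0, 0.7,-0.06,10.1,0,0.002,0]'
python3 - <<'E'
from h import *
u=np.array([0.1616,0.9869]);xb=np.array([0.9869,-0.1616])
goto((567.5,53,104),-9.3)
p=observe()["ee_pos"][:2];print("lat,long",p@xb,p@u)
s=cam("side");t=cam("top");crop(s,215,210,325,370,3.7,"pics/s9.png");crop(t,120,140,240,240,5,"pics/t9.png")
E
```

```text
time: 5.68
ee_pos: [569.3, 55.3, 108.2]
tool_rot: [[0.162, 0.987, 0.004], [0.987, -0.162, 0.001], [0.001, 0.004, -1.0]]
contact_force: [0.2, -0.1, -5.1]
width: 0.694
 t 5.68 shift [-0.25 -0.14  0.42] turn [ 0.004 -0.001 -0.   ] F [ 0.2 -0.1 -5.1] M [-0.03 -0.09  0.03] w 0.694
lat,long 552.9023192637484 146.54337898196758
```

View pics/s9.png

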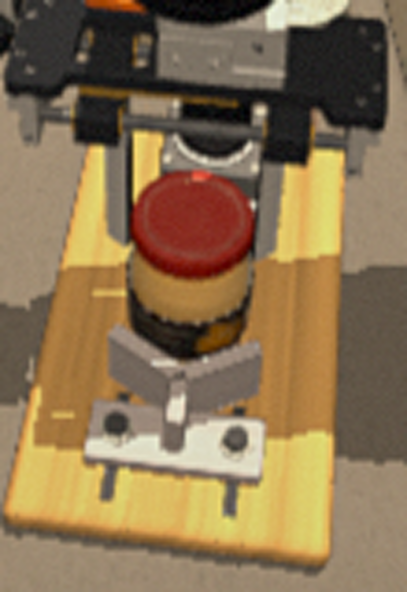

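View pics/t9.png

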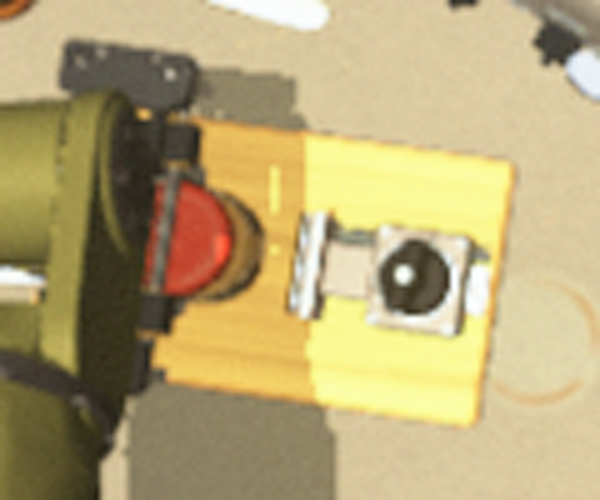

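Run:
```python
from h import *
u=np.array([0.1616,0.9869]);xb=np.array([0.9869,-0.1616])
s=cam("side")
hsv=cv2.cvtColor(s["image"],cv2.COLOR_RGB2HSV)
m=((hsv[...,0]<9)|(hsv[...,0]>170))&(hsv[...,1]>130)&(hsv[...,2]>60)
mm=np.zeros(m.shape,np.uint8);mm[245:295,245:290]=m[245:295,245:290]
x,y,w,h=cv2.boundingRect(mm);print(x,y,w,h)
cc=(x+(w-1)/2,y+(h-1)/2)
# find jar centre whose projected lid bbox matches, z top 128
from scipy.optimize import fsolve
a=np.linspace(0,6.28,120)
def f(p):
    U=np.array([proj(s,(p[0]+33*np.cos(q),p[1]+33*np.sin(q),z)) for q in a for z in(117,128)])
    return (U.min(0)+U.max(0))/2-cc
p=fsolve(f,[569,55]);print(p,"lid lat,long",p@xb,p@u)
S3=lambda x,y:cp(x,y,215,280,7)
for n,q,z in(("scrL",(222,312),35),("scrR",(447,340),35),("apex",(342,208),64),("tipL",(218,122),64),("tipR",(490,155),64)):
    P=plane(s,*S3(*q),z)[:2];print(n,(P@xb).round(1),(P@u).round(1))
```

```text
250 256 34 29
[569.56708637  54.07265615] lid lat,long 553.3676163037891 145.40634551067092
scrL 584.0 213.4
scrR 520.6 213.8
apex 552.6 195.3
tipL 591.1 171.8
tipR 512.9 172.7
```

```bash
python3 -m jog '[0,-0.05,0.25,0.002,0,0, 0,-0.1,0.45,0.003,-0.001,0, 0,-0.1,0.48,0.003,-0.001,0, 0,-0.1,0.48,0.003,-0.001,0, 0,-0.1,0.48,0.003,-0.001,0]'
cat > st.py <<'E'
from h import *
import sys
u=np.array([0.1616,0.9869,0]);xb=np.array([0.9869,-0.1616,0])
s=observe();p=s["ee_pos"];F=s["contact_force"];M=s["moment"]
print("t %.2f lat %.2f long %.2f z %.2f Flat %.1f Flong %.1f Fz %.1f"%(s["time"],p@xb,p@u,p[2],F@xb,F@u,F[2]),"M",M.round(2),"w",round(s["width"],3))
E
python3 st.py
```

```text
time: 6.25
ee_pos: [567.6, 55.7, 102.1]
tool_rot: [[0.161, 0.987, -0.001], [0.987, -0.161, 0.0], [0.0, -0.001, -1.0]]
contact_force: [-0.6, 0.5, -3.4]
width: 0.692
t 6.25 lat 551.19 long 146.72 z 102.07 Flat -0.6 Flong 0.4 Fz -3.4 M [-0.    0.11 -0.  ] w 0.692
```

```bash
python3 -m jog '[0.2,0.05,-0.08,0,0,0, 0.5,0.05,-0.08,0,0,0, 0.7,0.05,-0.08,0,0,0, 0.7,0.05,-0.08,0,0,0, 0.7,0.05,-0.08,0,0,0]'
python3 st.py
python3 -m jog '[0.1,0,0,0,0,0, 0.2,0,0,0,0,0, 0.2,0,0,0,0,0, 0.2,0,0,0,0,0]' ; python3 st.py
```

```text
time: 6.67
ee_pos: [569.2, 62.6, 102.7]
tool_rot: [[0.161, 0.987, -0.001], [0.987, -0.161, 0.0], [-0.0, -0.001, -1.0]]
contact_force: [-0.1, -1.7, -5.1]
width: 0.695
t 6.67 lat 551.62 long 153.75 z 102.67 Flat 0.2 Flong -1.6 Fz -5.1 M [-0.27 -0.02  0.01] w 0.695
time: 7.0
ee_pos: [569.6, 64.2, 102.9]
tool_rot: [[0.161, 0.987, -0.001], [0.987, -0.161, -0.0], [-0.0, -0.001, -1.0]]
contact_force: [-1.6, -3.9, -1.6]
width: 0.692
t 7.00 lat 551.72 long 155.44 z 102.91 Flat -1.0 Flong -4.1 Fz -1.6 M [-0.95  0.41 -0.04] w 0.692
```

```bash
python3 -m jog '[-0.2,-0.05,0,0,0,0, -0.25,-0.05,0,0,0,0, -0.25,-0.05,0,0,0,0]';python3 st.py
python3 -m jog '[0.1,0,0,0,0,0, 0.2,0,0,0,0,0, 0.25,0,0,0,0,0, 0.25,0,0,0,0,0, 0.25,0,0,0,0,0]' ; python3 st.py
python3 - <<'E'
from h import *
s=cam("side");crop(s,215,210,325,370,3.7,"pics/s10.png")
E
```

```text
time: 7.25
ee_pos: [568.6, 62.2, 102.6]
tool_rot: [[0.161, 0.987, -0.001], [0.987, -0.161, 0.001], [0.0, -0.001, -1.0]]
contact_force: [-0.0, -0.2, -4.8]
width: 0.696
t 7.25 lat 551.14 long 153.24 z 102.62 Flat -0.0 Flong -0.2 Fz -4.8 M [-0.16 -0.2   0.01] w 0.696
time: 7.67
ee_pos: [569.2, 64.4, 103.0]
tool_rot: [[0.161, 0.987, -0.001], [0.987, -0.161, -0.0], [-0.0, -0.001, -1.0]]
contact_force: [0.5, -5.1, -1.9]
width: 0.696
t 7.67 lat 551.33 long 155.57 z 102.98 Flat 1.3 Flong -4.9 Fz -1.9 M [-1.11 -0.04  0.  ] w 0.696
```

View pics/s10.png

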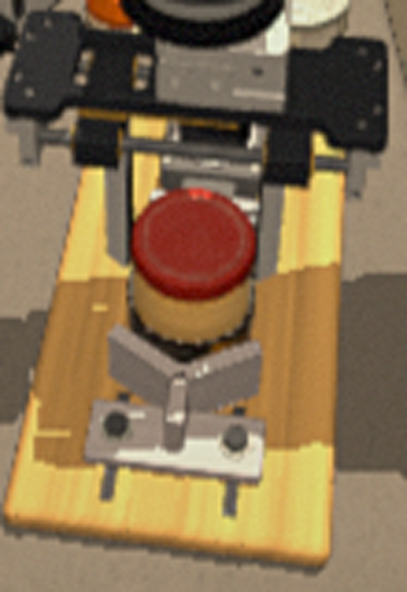

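Pushing in at two lateral positions 0.5 mm apart gave lateral forces of −1.0 and +1.3 N. The vee's centre is therefore between them, at lat ≈551.55. I'll back off, centre, set the jar flat on the board and push in lightly.

```bash
python3 -m jog '[-0.2,0.03,0,0,0,0, -0.28,0.03,0.1,0,0,0, -0.28,0.03,0.16,0,0,0, -0.28,0.03,0.16,0,0,0]';python3 st.py
python3 -m jog '[0.1,0,0,0,0,0, 0.2,0,0,0,0,0, 0.25,0,0,0,0,0, 0.25,0,0,0,0,0, 0.25,0,0,0,0,0]' ; python3 st.py
```

```text
time: 8.05
ee_pos: [569.0, 62.0, 102.0]
tool_rot: [[0.161, 0.987, -0.0], [0.987, -0.161, 0.001], [0.001, -0.0, -1.0]]
contact_force: [-2.6, -2.2, 6.4]
width: 0.692
t 8.05 lat 551.57 long 153.16 z 101.98 Flat -2.2 Flong -2.6 Fz 6.4 M [-0.16  0.88  0.08] w 0.692
time: 8.47
ee_pos: [569.3, 63.4, 102.2]
tool_rot: [[0.162, 0.987, -0.001], [0.987, -0.162, -0.001], [-0.001, -0.0, -1.0]]
contact_force: [-5.4, -8.7, 8.7]
width: 0.696
t 8.47 lat 551.64 long 154.58 z 102.23 Flat -3.9 Flong -9.5 Fz 8.7 M [-1.73  1.37  0.02] w 0.696
```

```bash
python3 -m jog '[0,0,-0.05,0,0,0, 0,0,-0.07,0,0,0, 0,0,-0.07,0,0,0]';python3 st.py
python3 -m jog '[0,-0.03,0,0,0,0, 0,-0.03,0,0,0,0, 0,-0.03,0,0,0,0]';python3 st.py
```

```text
time: 8.72
ee_pos: [569.3, 63.7, 102.4]
tool_rot: [[0.162, 0.987, -0.001], [0.987, -0.162, -0.0], [-0.001, -0.001, -1.0]]
contact_force: [-3.3, -7.2, 3.7]
width: 0.699
t 8.72 lat 551.58 long 154.85 z 102.41 Flat -2.1 Flong -7.7 Fz 3.7 M [-1.34  0.68 -0.01] w 0.699
time: 8.97
ee_pos: [569.2, 63.7, 102.4]
tool_rot: [[0.162, 0.987, -0.0], [0.987, -0.162, -0.0], [-0.001, -0.0, -1.0]]
contact_force: [-1.0, -7.6, 2.3]
width: 0.695
t 8.97 lat 551.49 long 154.83 z 102.43 Flat 0.3 Flong -7.7 Fz 2.3 M [-1.41  0.36 -0.05] w 0.695
```

```bash
python3 -m jog '[-0.04,0,0,0,0,0, -0.07,0,0,0,0,0, -0.07,0,0,0,0,0]';python3 st.py
```

```text
time: 9.22
ee_pos: [569.2, 63.3, 102.3]
tool_rot: [[0.162, 0.987, -0.0], [0.987, -0.162, 0.0], [0.0, -0.0, -1.0]]
contact_force: [-0.4, -4.7, 4.2]
width: 0.699
t 9.22 lat 551.47 long 154.49 z 102.33 Flat 0.4 Flong -4.7 Fz 4.2 M [-1.05  0.14 -0.03] w 0.699
```

```bash
python3 -m jog '[0,0,0,0,0,0, 0,0,0,0,0,0]' 0.69 5;python3 st.py; python3 -m jog '[0,0,0,0,0,0, 0,0,0,0,0,0, 0,0,0,0,0,0, 0,0,0,0,0,0, 0,0,0,0,0,0, 0,0,0,0,0,0]' 1;python3 st.py
python3 - <<'E'
from h import *
s=cam("side");crop(s,215,210,325,370,3.7,"pics/s11.png")
E
```

```text
time: 9.38
ee_pos: [569.3, 63.7, 102.3]
tool_rot: [[0.161, 0.987, 0.0], [0.987, -0.161, 0.0], [0.0, 0.0, -1.0]]
contact_force: [1.0, -3.9, 2.9]
width: 0.702
t 9.38 lat 551.54 long 154.81 z 102.29 Flat 1.6 Flong -3.7 Fz 2.9 M [-0.67 -0.3  -0.04] w 0.702
time: 9.88
ee_pos: [568.8, 63.7, 101.8]
tool_rot: [[0.161, 0.987, -0.001], [0.987, -0.161, 0.0], [0.0, -0.001, -1.0]]
contact_force: [0.4, -1.0, 0.3]
width: 0.999
t 9.88 lat 551.10 long 154.77 z 101.81 Flat 0.5 Flong -0.9 Fz 0.3 M [-0.08 -0.04  0.02] w 0.999
```

View pics/s11.png

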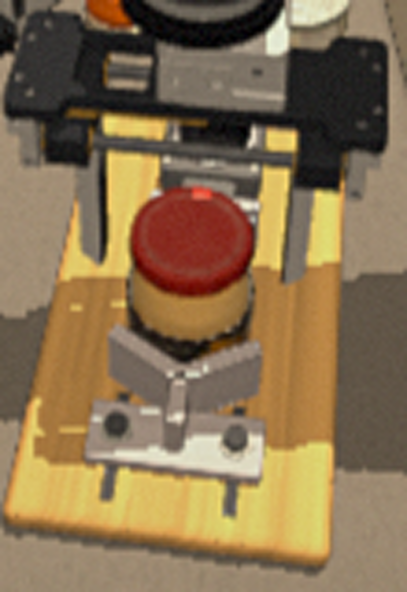

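The fingers are open and clear on both sides, and the jar stands upright in the vee. Next I'll rise and look at the seat and the knob.

```bash
python3 -m jog '[0,0,-2,0,0,0, 0,0,-5,0,0,0, 0,0,-9,0,0,0, 0,0,-11,0,0,0, -4,0,-11,0,0,0, -8,0,-11,0,0,0, -12,0,-11,0,0,0, -16,0,-11,0,0,0]'
python3 -m jog '[-4,0,0,0,0,0, -8,0,0,0,0,0, -11,0,0,0,0,0, -12,0,0,0,0,0]'
python3 - <<'E'
from h import *
s=cam("side");t=cam("top");crop(s,205,190,325,370,3.3,"pics/s12.png");crop(t,120,140,240,240,6,"pics/t12.png")
crop(s,240,215,300,290,8,"pics/s13.png")
E
python3 st.py
```

```text
time: 10.6
ee_pos: [542.6, -95.8, 212.0]
tool_rot: [[0.161, 0.987, -0.001], [0.987, -0.161, 0.0], [0.0, -0.001, -1.0]]
contact_force: [1.9, -0.6, 0.3]
width: 1.0
time: 10.93
ee_pos: [522.8, -216.4, 211.7]
tool_rot: [[0.164, 0.986, -0.001], [0.986, -0.164, -0.0], [-0.0, -0.001, -1.0]]
contact_force: [0.1, 0.3, 0.4]
width: 1.0
t 11.03 lat 551.17 long -126.61 z 211.65 Flat -0.1 Flong 0.7 Fz 0.5 M [-0.06 -0.11  0.1 ] w 1.0
```

View pics/s12.png

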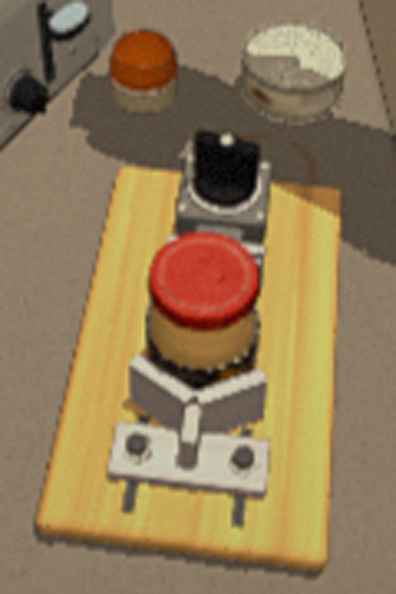

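View pics/t12.png

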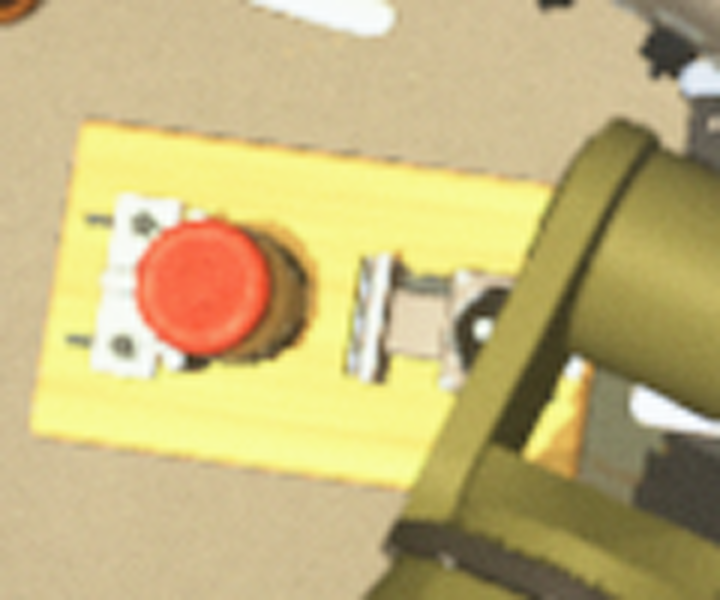

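View pics/s13.png

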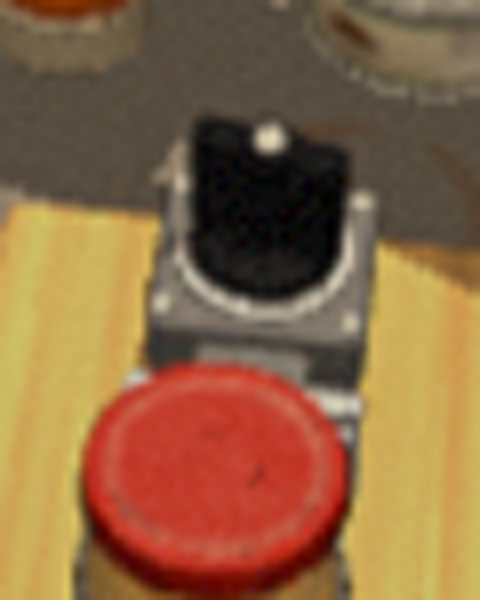

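Run:
```python
from h import *
u=np.array([0.1616,0.9869]);xb=np.array([0.9869,-0.1616])
s=cam("side");t=cam("top")
S=lambda x,y:cp(x,y,240,215,8)
for p in((197,120),(248,127),(305,140),(348,148)):
    P=plane(s,*S(*p),100)[:2];print("wing edge",P.round(1),(P@xb).round(1),(P@u).round(1))
P=plane(s,*S(270,138),101)[:2];print("dot",P.round(1),(P@xb).round(1),(P@u).round(1))
# skirt/white ring ellipse ends: left(182,235) right(352,240)
for p in((178,230),(355,235),(268,312)):
    P=plane(s,*S(*p),52)[:2];print("ring@52",(P@xb).round(1),(P@u).round(1))
from scipy.optimize import fsolve
hsv=cv2.cvtColor(s["image"],cv2.COLOR_RGB2HSV)
m=((hsv[...,0]<9)|(hsv[...,0]>170))&(hsv[...,1]>130)&(hsv[...,2]>60)
mm=np.zeros(m.shape,np.uint8);mm[250:300,240:295]=m[250:300,240:295]
x,y,w,h=cv2.boundingRect(mm);cc=(x+(w-1)/2,y+(h-1)/2)
a=np.linspace(0,6.28,120)
def f(p):
    U=np.array([proj(s,(p[0]+33*np.cos(q),p[1]+33*np.sin(q),z)) for q in a for z in(111,122)])
    return (U.min(0)+U.max(0))/2-cc
p=fsolve(f,[569,55]);print(w,h,p,"lid lat,long",p@xb,p@u)
k=551.2*xb+16.5*u;print(k);goto((*k,135),72)
```

```text
wing edge [566.9 -80.7] 572.5 12.0
wing edge [552.5 -77.4] 557.8 12.9
wing edge [536.7 -71.7] 541.3 16.0
wing edge [524.8 -68.2] 529.0 17.5
dot [546.7 -71.8] 551.1 17.5
ring@52 577.6 9.6
ring@52 525.5 4.7
ring@52 548.2 38.2
33 30 [568.80434766  60.25736533] lid lat,long 551.6154204686794 151.38677642535674
[546.64568 -72.79007]
 t 11.13 shift [14.08  0.    7.69] turn [-1.000e-03 -1.000e-03 -1.418e+00] F [-0.3  0.3  0.3] M [-0.03 -0.09  0.05] w 0.999
```

Run:
```python
from h import *
u=np.array([0.1616,0.9869]);xb=np.array([0.9869,-0.1616])
t=cam("top")
T=lambda x,y:cp(x,y,125,155,7)
for z in(58,64,100):
  print(z,[((plane(t,*T(*p),z)[:2]@xb).round(1),(plane(t,*T(*p),z)[:2]@u).round(1)) for p in((494,284),(598,284),(547,230),(547,338),(547,284))])
# carriage corners z=52: (497,208),(628,232),(605,365),(478,345)
print([((plane(t,*T(*p),52)[:2]@xb).round(1),(plane(t,*T(*p),52)[:2]@u).round(1)) for p in((497,208),(628,232),(605,365),(478,345))])
print("jaw front", [((plane(t,*T(*p),z)[:2]@xb).round(1),(plane(t,*T(*p),z)[:2]@u).round(1)) for p,z in(((390,195),60),((370,333),60),((405,192),65),((385,335),65))])
```

```text
58 [(np.float64(547.4), np.float64(39.5)), (np.float64(553.6), np.float64(-5.5)), (np.float64(573.9), np.float64(20.0)), (np.float64(527.3), np.float64(13.1)), (np.float64(550.6), np.float64(16.5))]
64 [(np.float64(547.1), np.float64(38.3)), (np.float64(553.3), np.float64(-6.4)), (np.float64(573.5), np.float64(18.9)), (np.float64(527.1), np.float64(12.0)), (np.float64(550.3), np.float64(15.5))]
100 [(np.float64(545.5), np.float64(31.1)), (np.float64(551.4), np.float64(-12.2)), (np.float64(571.0), np.float64(12.4)), (np.float64(526.1), np.float64(5.7)), (np.float64(548.5), np.float64(9.1))]
[(np.float64(580.9), np.float64(44.3)), (np.float64(578.3), np.float64(-14.2)), (np.float64(519.2), np.float64(-12.8)), (np.float64(520.3), np.float64(43.6))]
jaw front [(np.float64(579.6), np.float64(89.9)), (np.float64(518.9), np.float64(89.4)), (np.float64(581.4), np.float64(82.4)), (np.float64(518.8), np.float64(81.6))]
```

```bash
python3 -m jog '[4,0,1,0,0,-0.12, 8,0,2.5,0,0,-0.24, 12,0,5,0,0,-0.36, 14.18,0,7,0,0,-0.48, 14.18,0,7.6,0,0,-0.6, 14.18,0,7.6,0,0,-0.72, 14.18,0,7.6,0,0,-0.84, 14.18,0,7.6,0,0,-0.96]' 0.45 4
python3 - <<'E'
from h import *
u=np.array([0.1616,0.9869]);xb=np.array([0.9869,-0.1616])
k=551.2*xb+17.5*u;print(k);goto((*k,120),73)
E
```

```text
time: 11.85
ee_pos: [546.7, -70.8, 135.8]
tool_rot: [[-0.722, 0.692, -0.001], [0.692, 0.722, 0.0], [0.001, -0.0, -1.0]]
contact_force: [0.0, -0.3, 0.6]
width: 0.471
[546.80728 -71.80317]
 t 11.85 shift [-0.08 -0.06  1.58] turn [-0.    -0.001 -0.468] F [ 0.  -0.3  0.6] M [-0.02 -0.13  0.02] w 0.471
```

```bash
python3 -m jog '[-0.05,-0.05,0.5,0,0,-0.12, -0.07,-0.06,1,0,0,-0.24, -0.07,-0.06,1.3,0,0,-0.36, -0.07,-0.06,1.5,0,0,-0.468, -0.07,-0.06,1.5,0,0,-0.468, -0.07,-0.06,1.5,0,0,-0.468]' 0.45 4
python3 - <<'E'
from h import *
u=np.array([0.1616,0.9869]);xb=np.array([0.9869,-0.1616])
k=551.2*xb+17.5*u;print(k);goto((*k,70),73)
s=cam("side");crop(s,215,140,325,290,4,"pics/s14.png");t=cam("top");crop(t,120,140,240,240,5,"pics/t14.png")
E
```

```text
time: 12.35
ee_pos: [546.8, -72.5, 121.0]
tool_rot: [[-0.953, 0.302, -0.001], [0.302, 0.953, 0.0], [0.001, 0.0, -1.0]]
contact_force: [0.1, 0.1, 0.4]
width: 0.449
[546.80728 -71.80317]
 t 12.35 shift [0.01 0.07 5.1 ] turn [ 0.    -0.001 -0.01 ] F [0.1 0.1 0.4] M [ 0.09 -0.12 -0.  ] w 0.449
```

View pics/s14.png

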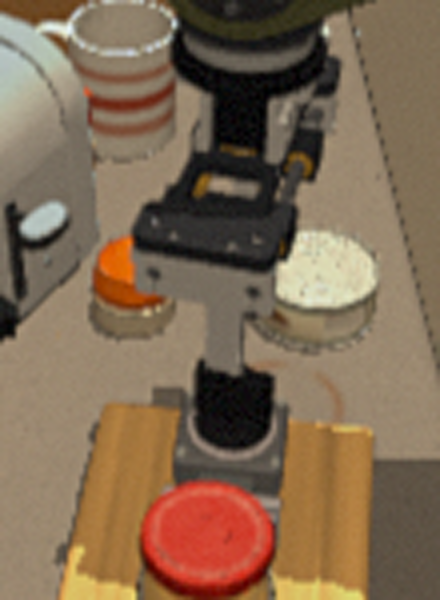

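View pics/t14.png

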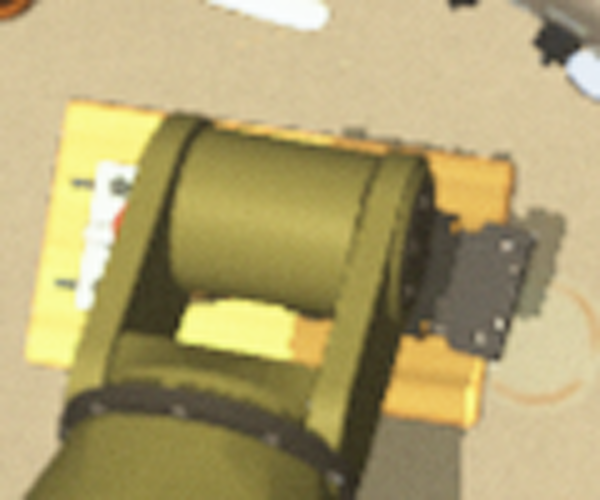

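Side view: the near finger, at about (228,350), sits centred over the wing at about (235,400), and its clearances look right. I'll descend around the wing.

```bash
python3 -m jog '[0,0.04,1.5,0,0,-0.01, 0,0.04,3.5,0,0,-0.01, 0,0.04,4.7,0,0,-0.01, 0,0.04,5.1,0,0,-0.01, 0,0.04,5.1,0,0,-0.01, 0,0.04,5.1,0,0,-0.01]' 0.45 4
python3 st.py
python3 -m jog '[0,0,0,0,0,0, 0,0,0,0,0,0, 0,0,0,0,0,0, 0,0,0,0,0,0]' 0.22 3
python3 st.py
```

```text
time: 12.95
ee_pos: [547.1, -73.3, 70.5]
tool_rot: [[-0.957, 0.291, -0.0], [0.291, 0.957, 0.0], [0.0, -0.0, -1.0]]
contact_force: [-0.2, 1.4, 1.0]
width: 0.448
t 12.95 lat 551.79 long 16.05 z 70.46 Flat -0.4 Flong 1.3 Fz 1.0 M [ 0.06 -0.15  0.  ] w 0.448
time: 13.28
ee_pos: [547.0, -73.4, 70.3]
tool_rot: [[-0.957, 0.291, -0.0], [0.291, 0.957, 0.0], [0.0, 0.0, -1.0]]
contact_force: [-0.0, -0.6, 0.7]
width: 0.225
t 13.28 lat 551.64 long 15.99 z 70.29 Flat 0.0 Flong -0.6 Fz 0.7 M [ 0.01 -0.14  0.01] w 0.225
```

```bash
python3 -m jog '[0,0,0,0,0,0, 0,0,0,0,0,0]' 0.18 3
python3 st.py
python3 -m jog '[0,0,0,0,0,0, 0,0,0,0,0,0]' 0.15 3
python3 st.py
```

```text
time: 13.45
ee_pos: [546.8, -73.4, 70.0]
tool_rot: [[-0.957, 0.291, -0.001], [0.291, 0.957, 0.0], [0.001, -0.0, -1.0]]
contact_force: [-0.8, -0.9, -0.8]
width: 0.178
t 13.45 lat 551.49 long 15.97 z 69.98 Flat -0.7 Flong -1.1 Fz -0.8 M [ 0.06 -0.14 -0.03] w 0.178
time: 13.62
ee_pos: [547.0, -72.7, 70.0]
tool_rot: [[-0.957, 0.291, -0.0], [0.291, 0.957, 0.001], [0.001, 0.001, -1.0]]
contact_force: [1.7, 6.8, 0.2]
width: 0.158
t 13.62 lat 551.56 long 16.62 z 69.95 Flat 0.5 Flong 7.0 Fz 0.2 M [ 1.12 -0.44 -0.1 ] w 0.158
```

Force on the tool is toward +y, so the wing's centre lies about 1.3 mm further along +y. I'll open a little, shift and close again.

```bash
python3 -m jog '[0,0.06,0,0,0,0, 0,0.13,0,0,0,0, 0,0.13,0,0,0,0]' 0.2 3
python3 st.py
python3 -m jog '[0,0,0,0,0,0, 0,0,0,0,0,0]' 0.15 3
python3 st.py
python3 -m jog '[0,0,0,0,0,0, 0,0,0,0,0,0]' 0.135 3
python3 st.py
```

```text
time: 13.87
ee_pos: [547.2, -72.1, 69.8]
tool_rot: [[-0.957, 0.29, -0.001], [0.29, 0.957, 0.0], [0.001, -0.0, -1.0]]
contact_force: [1.3, 1.0, 0.0]
width: 0.198
t 13.87 lat 551.64 long 17.30 z 69.84 Flat 1.1 Flong 1.2 Fz 0.0 M [ 0.04 -0.13 -0.01] w 0.198
time: 14.03
ee_pos: [547.1, -72.2, 69.8]
tool_rot: [[-0.957, 0.291, -0.001], [0.291, 0.957, 0.0], [0.001, -0.0, -1.0]]
contact_force: [-0.3, -1.6, -0.5]
width: 0.153
t 14.03 lat 551.62 long 17.17 z 69.83 Flat -0.0 Flong -1.6 Fz -0.5 M [-0.16 -0.04  0.05] w 0.153
time: 14.2
ee_pos: [547.1, -72.3, 69.9]
tool_rot: [[-0.957, 0.291, -0.001], [0.291, 0.957, 0.0], [0.001, -0.0, -1.0]]
contact_force: [-0.2, -1.2, -0.1]
width: 0.146
t 14.20 lat 551.62 long 17.10 z 69.85 Flat -0.0 Flong -1.3 Fz -0.1 M [-0.28 -0.02 -0.05] w 0.146
```

```bash
python3 -m jog '[0,0,0,0,0,0, 0,0,0,0,0,0, 0,0,0,0,0,0]' 0.08 30
python3 st.py
python3 -m jog '[0.016,0.119,0,0,0,0.1, 0.032,0.238,0,0,0,0.2, 0.048,0.357,0,0,0,0.3, 0.064,0.476,0,0,0,0.4, 0.064,0.476,0,0,0,0.4]'
python3 st.py
```

```text
time: 14.45
ee_pos: [547.1, -72.5, 69.8]
tool_rot: [[-0.957, 0.291, -0.001], [0.291, 0.957, -0.0], [0.001, -0.001, -1.0]]
contact_force: [-1.5, -4.3, -0.3]
width: 0.138
t 14.45 lat 551.63 long 16.84 z 69.85 Flat -0.8 Flong -4.5 Fz -0.3 M [-1.01  0.1  -0.15] w 0.138
time: 14.87
ee_pos: [547.9, -68.2, 69.9]
tool_rot: [[-0.764, 0.645, -0.001], [0.645, 0.764, -0.001], [-0.0, -0.002, -1.0]]
contact_force: [-0.6, -8.1, -1.0]
width: 0.14
t 14.87 lat 551.77 long 21.27 z 69.89 Flat 0.8 Flong -8.1 Fz -1.0 M [-1.6   0.02 -0.16] w 0.14
```

```bash
python3 -m jog '[0.01,0.017,0,0,0,0.1, 0.072,0.12,0,0,0,0.2, 0.133,0.223,0,0,0,0.3, 0.195,0.326,0,0,0,0.4, 0.195,0.326,0,0,0,0.4]'
python3 st.py
```

```text
time: 15.28
ee_pos: [548.5, -63.8, 69.9]
tool_rot: [[-0.454, 0.891, -0.001], [0.891, 0.454, -0.0], [0.0, -0.001, -1.0]]
contact_force: [-0.1, -3.9, -0.9]
width: 0.139
t 15.28 lat 551.66 long 25.70 z 69.86 Flat 0.5 Flong -3.9 Fz -0.9 M [-0.74 -0.06 -0.16] w 0.139
```

```bash
python3 - <<'E'
from h import *
s=cam("side");crop(s,215,140,325,290,4,"pics/s15.png");t=cam("top");crop(t,120,140,240,240,5,"pics/t15.png")
E
python3 st.py
```

```text
t 15.38 lat 551.65 long 25.67 z 69.87 Flat 0.4 Flong -5.2 Fz -0.7 M [-0.9  -0.08 -0.15] w 0.136
```

View pics/s15.png

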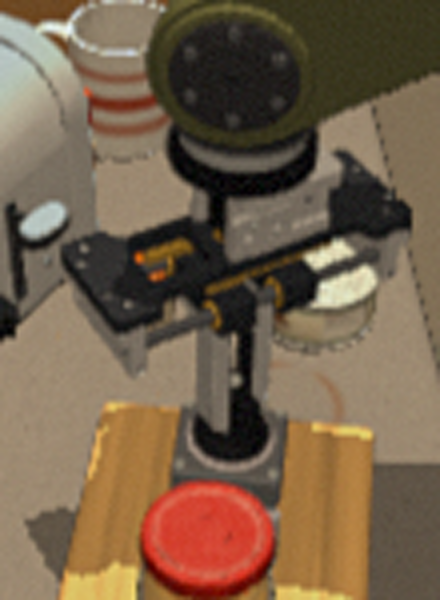

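View pics/t15.png

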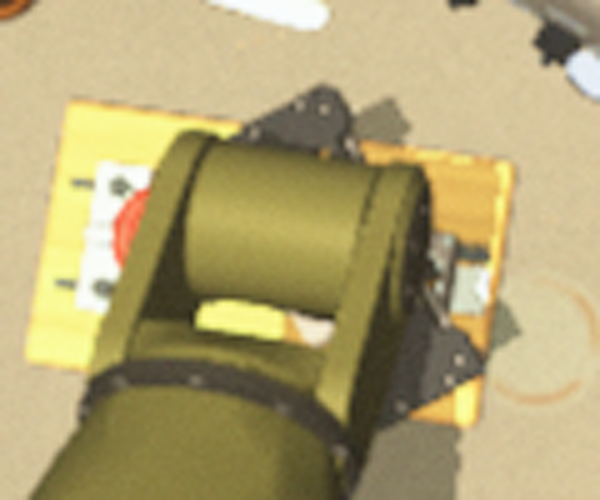

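The picture shows the wing turned and the carriage advanced with it: its tail has moved off the board's −y end. I'll continue, easing back the forward push.

```bash
python3 -m jog '[0.048,0.036,0,0,0,0.1, 0.145,0.107,0,0,0,0.2, 0.242,0.178,0,0,0,0.3, 0.339,0.249,0,0,0,0.4, 0.435,0.32,0,0,0,0.5, 0.532,0.391,0,0,0,0.6, 0.629,0.462,0,0,0,0.7, 0.725,0.533,0,0,0,0.8]'
python3 st.py
```

```text
time: 16.05
ee_pos: [549.7, -54.6, 69.8]
tool_rot: [[0.32, 0.947, -0.001], [0.947, -0.32, 0.0], [-0.0, -0.002, -1.0]]
contact_force: [-2.3, -3.1, 2.0]
width: 0.133
t 16.05 lat 551.35 long 34.92 z 69.84 Flat -1.8 Flong -3.4 Fz 2.0 M [-0.57  0.36  0.06] w 0.133
```

```bash
python3 -m jog '[0.089,-0.015,0,0,0,0.1, 0.207,-0.034,0,0,0,0.2, 0.325,-0.054,0,0,0,0.3, 0.444,-0.073,0,0,0,0.4, 0.562,-0.093,0,0,0,0.5]'
python3 - <<'E'
from h import *
import subprocess
s=cam("side");crop(s,215,190,325,320,5,"pics/s16.png");t=cam("top");crop(t,120,140,240,240,6,"pics/t16.png")
goto((0,0,0),-62)
E
python3 st.py
```

```text
time: 16.47
ee_pos: [550.5, -48.6, 69.8]
tool_rot: [[0.735, 0.678, -0.002], [0.678, -0.735, 0.001], [-0.001, -0.002, -1.0]]
contact_force: [-4.0, 1.0, 1.5]
width: 0.132
 t 16.57 shift [-37.08 -40.96   7.09] turn [-0.002  0.001  0.259] F [-3.7  1.7  2.6] M [ 0.24  0.64 -0.09] w 0.135
t 16.57 lat 551.14 long 41.11 z 69.84 Flat -4.0 Flong 1.1 Fz 2.6 M [ 0.24  0.64 -0.09] w 0.135
```

View pics/t16.png

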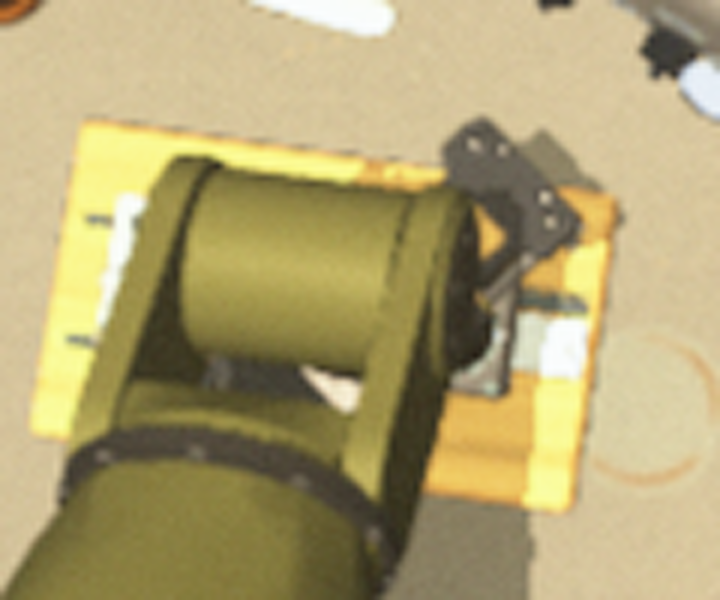

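```bash
python3 -m jog '[0.022,-0.069,0,0,0,0.05, 0.07,-0.106,0,0,0,0.1, 0.117,-0.143,0,0,0,0.15, 0.164,-0.18,0,0,0,0.2]'
cat >> st.py <<'E'
R=s["tool_rot"];print("turned %.3f"%((np.radians(73.1)-np.arctan2(R[1,1],R[0,1]))),"u in tool",(R.T@u).round(3)[:2],"xb in tool",(R.T@xb).round(3)[:2], "pad-to-touch(154.8): %.1f"%(154.8-32.5-75-p@u))
E
python3 st.py
```

```text
time: 16.9
ee_pos: [550.8, -46.3, 69.9]
tool_rot: [[0.852, 0.523, -0.001], [0.523, -0.852, 0.001], [-0.0, -0.001, -1.0]]
contact_force: [-1.8, 1.3, 1.3]
width: 0.133
t 16.90 lat 551.05 long 43.35 z 69.85 Flat -2.0 Flong 1.0 Fz 1.3 M [0.32 0.23 0.19] w 0.133
turned 2.296 u in tool [ 0.654 -0.757] xb in tool [0.757 0.654] pad-to-touch(154.8): 3.9
```

```bash
python3 -m jog '[0.016,-0.049,0,0,0,0.04, 0.048,-0.086,0,0,0,0.08, 0.079,-0.122,0,0,0,0.12, 0.111,-0.158,0,0,0,0.16]' >/dev/null; python3 st.py
```

```text
t 17.23 lat 550.97 long 45.29 z 69.87 Flat -1.4 Flong 1.2 Fz 0.3 M [0.31 0.08 0.16] w 0.138
turned 2.456 u in tool [ 0.525 -0.851] xb in tool [0.851 0.525] pad-to-touch(154.8): 2.0
```

```bash
python3 -m jog '[0.019,-0.031,0,0,0,0.03, 0.038,-0.061,0,0,0,0.06]' >/dev/null; python3 st.py
python3 -m jog '[0.017,-0.031,0,0,0,0.03, 0.034,-0.063,0,0,0,0.06]' >/dev/null; python3 st.py
```

```text
t 17.40 lat 550.96 long 46.01 z 69.86 Flat -1.7 Flong 0.6 Fz 0.6 M [0.3  0.1  0.25] w 0.137
turned 2.515 u in tool [ 0.474 -0.881] xb in tool [0.881 0.474] pad-to-touch(154.8): 1.3
t 17.57 lat 550.97 long 46.74 z 69.86 Flat -1.1 Flong 1.6 Fz 1.4 M [0.25 0.1  0.26] w 0.14
turned 2.575 u in tool [ 0.42  -0.907] xb in tool [0.907 0.42 ] pad-to-touch(154.8): 0.6
```

```bash
python3 -m jog '[0.015,-0.033,0,0,0,0.03]' >/dev/null; python3 st.py
python3 -m jog '[0.014,-0.033,0,0,0,0.03]' >/dev/null; python3 st.py
```

```text
t 17.65 lat 550.96 long 47.11 z 69.90 Flat -1.7 Flong 0.7 Fz 0.9 M [0.23 0.17 0.36] w 0.135
turned 2.605 u in tool [ 0.393 -0.92 ] xb in tool [0.92  0.393] pad-to-touch(154.8): 0.2
t 17.73 lat 550.96 long 47.44 z 69.89 Flat -0.3 Flong 1.6 Fz -0.3 M [0.27 0.07 0.42] w 0.14
turned 2.635 u in tool [ 0.365 -0.931] xb in tool [0.931 0.365] pad-to-touch(154.8): -0.1
```

```bash
python3 -m jog '[0,0,0,0,0,0, 0,0,0,0,0,0]' >/dev/null; python3 st.py
python3 - <<'E'
from h import *
M=[]
for i in range(3):
    s=cam("side");M.append(observe()["moment"][2])
print(np.round(M,2))
crop(s,215,190,325,320,5,"pics/s17.png")
E
python3 st.py
```

```text
t 17.90 lat 550.92 long 47.47 z 69.83 Flat -1.4 Flong 3.0 Fz -0.6 M [0.74 0.04 0.26] w 0.139
turned 2.635 u in tool [ 0.365 -0.931] xb in tool [0.931 0.365] pad-to-touch(154.8): -0.2
[0.28 0.34 0.33]
t 18.05 lat 550.94 long 47.42 z 69.86 Flat -0.9 Flong 4.8 Fz 0.4 M [1.02 0.04 0.33] w 0.132
turned 2.637 u in tool [ 0.363 -0.932] xb in tool [0.932 0.363] pad-to-touch(154.8): -0.1
```

View pics/s17.png

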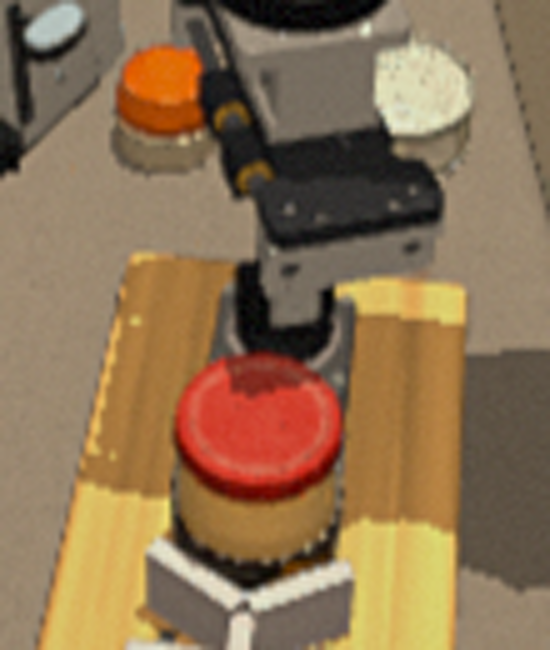

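```bash
python3 -m jog '[0.01,-0.026,0,0,0,-0.012, 0.01,-0.026,0,0,0,-0.012, 0.01,-0.026,0,0,0,-0.012]' >/dev/null; python3 st.py
```

```text
t 18.30 lat 550.95 long 47.38 z 69.87 Flat -1.8 Flong 2.9 Fz -0.2 M [0.74 0.1  0.21] w 0.135
turned 2.627 u in tool [ 0.373 -0.928] xb in tool [0.928 0.373] pad-to-touch(154.8): -0.1
```

```bash
python3 -m jog '[0,0,0,0,0,0, 0,0,0,0,0,0]' 0.14 5; python3 st.py; python3 -m jog '[0,0,0,0,0,0, 0,0,0,0,0,0, 0,0,0,0,0,0, 0,0,0,0,0,0]' 0.4 5; python3 st.py
```

```text
time: 18.47
ee_pos: [551.3, -42.5, 69.9]
tool_rot: [[0.976, 0.217, -0.001], [0.217, -0.976, 0.0], [-0.001, -0.0, -1.0]]
contact_force: [-2.9, 0.7, -0.3]
width: 0.14
t 18.47 lat 550.94 long 47.15 z 69.88 Flat -2.9 Flong 0.2 Fz -0.3 M [0.26 0.36 0.13] w 0.14
turned 2.628 u in tool [ 0.372 -0.928] xb in tool [0.928 0.372] pad-to-touch(154.8): 0.1
time: 18.8
ee_pos: [551.4, -42.4, 69.9]
tool_rot: [[0.976, 0.217, -0.001], [0.217, -0.976, 0.0], [-0.001, -0.0, -1.0]]
contact_force: [0.2, 0.1, -0.1]
width: 0.384
t 18.80 lat 551.07 long 47.23 z 69.91 Flat 0.2 Flong 0.1 Fz -0.1 M [-0.   -0.05 -0.03] w 0.384
turned 2.628 u in tool [ 0.372 -0.928] xb in tool [0.928 0.372] pad-to-touch(154.8): 0.1
```

Released. Before leaving, I'll grip the knob once more in place and nudge it by 0.01 rad to read the torque it takes, which gives the held force.

```bash
python3 -m jog '[0,0,0,0,0,0, 0,0,0,0,0,0, 0,0,0,0,0,0]' 0.15 3 >/dev/null; python3 st.py;  python3 -m jog '[0,0,0,0,0,0, 0,0,0,0,0,0, 0,0,0,0,0,0]' 0.08 25 >/dev/null; python3 st.py
python3 -m jog '[0,0,0,0,0,0.01]' >/dev/null; python3 st.py|head -1;python3 -m jog '[0,0,0,0,0,0.01]' >/dev/null; python3 st.py|head -1
```

```text
t 19.05 lat 551.00 long 47.32 z 69.88 Flat -0.1 Flong -0.0 Fz -0.3 M [0.03 0.01 0.02] w 0.225
turned 2.628 u in tool [ 0.372 -0.928] xb in tool [0.928 0.372] pad-to-touch(154.8): -0.0
t 19.30 lat 551.18 long 47.01 z 69.90 Flat 2.2 Flong -4.3 Fz -0.6 M [-0.73 -0.29  0.23] w 0.14
turned 2.628 u in tool [ 0.372 -0.928] xb in tool [0.928 0.372] pad-to-touch(154.8): 0.3
t 19.38 lat 551.17 long 47.03 z 69.93 Flat 2.0 Flong -3.5 Fz -0.9 M [-0.73 -0.38  0.24] w 0.142
t 19.47 lat 551.17 long 47.13 z 69.94 Flat 3.1 Flong -4.5 Fz -0.6 M [-0.69 -0.45  0.28] w 0.14
```

```bash
python3 st.py; python3 -m jog '[-0.007,0.019,0,0,0,0.01]' >/dev/null; python3 st.py;python3 -m jog '[0,0,0,0,0,0.01]' >/dev/null; python3 st.py
```

```text
t 19.47 lat 551.17 long 47.13 z 69.94 Flat 3.1 Flong -4.5 Fz -0.6 M [-0.69 -0.45  0.28] w 0.14
turned 2.649 u in tool [ 0.352 -0.936] xb in tool [0.936 0.352] pad-to-touch(154.8): 0.2
t 19.55 lat 551.14 long 47.15 z 69.91 Flat 3.1 Flong -1.3 Fz -1.9 M [-0.26 -0.58  0.28] w 0.144
turned 2.659 u in tool [ 0.343 -0.939] xb in tool [0.939 0.343] pad-to-touch(154.8): 0.1
t 19.63 lat 551.12 long 47.24 z 69.91 Flat 3.6 Flong -1.5 Fz -1.3 M [-0.39 -0.7   0.31] w 0.143
turned 2.669 u in tool [ 0.334 -0.943] xb in tool [0.943 0.334] pad-to-touch(154.8): 0.1
```

```bash
python3 -m jog '[0,0,0,0,0,0, 0,0,0,0,0,0]' 0.14 4 >/dev/null; python3 st.py; python3 -m jog '[0,0,0,0,0,0, 0,0,0,0,0,0, 0,0,0,0,0,0, 0,0,0,0,0,0]' 0.4 5 >/dev/null; python3 st.py
python3 -m jog '[0,0,-1,0,0,0, 0,0,-4,0,0,0, 0,0,-8,0,0,0, 0,0,-12,0,0,0, 0,0,-15,0,0,0, 0,0,-15,0,0,0]'
python3 -c "
from h import *
goto((400,-330,220),-60)"
```

```text
t 19.80 lat 551.05 long 47.21 z 70.00 Flat 3.7 Flong -1.9 Fz 0.4 M [-0.43 -0.42  0.06] w 0.149
turned 2.668 u in tool [ 0.334 -0.942] xb in tool [0.942 0.334] pad-to-touch(154.8): 0.1
t 20.13 lat 550.74 long 47.27 z 69.76 Flat -0.4 Flong -0.4 Fz -0.4 M [0.01 0.01 0.03] w 0.383
turned 2.668 u in tool [ 0.335 -0.942] xb in tool [0.942 0.335] pad-to-touch(154.8): 0.0
time: 20.63
ee_pos: [553.3, -42.7, 227.3]
tool_rot: [[0.984, 0.178, 0.009], [0.178, -0.984, -0.001], [0.009, 0.003, -1.0]]
contact_force: [0.8, 0.6, 0.9]
width: 0.4
 t 20.63 shift [-20.2   25.54   0.62] turn [ 0.004 -0.008 -0.345] F [0.8 0.6 0.9] M [ 0.01 -0.   -0.  ] w 0.4
```

Next I'll move the arm aside and look.

```bash
python3 -m jog '[-2,2.5,0,0,0,0, -5,6.5,0,0,0,0, -8,10,0,0,0,0, -11,13.5,0,0,0,0, -14,17.5,0,0,0,0, -17,21.5,0,0,0,0, -20,25,0,0,0,0, -20,25,0,0,0,0]'
python3 - <<'E'
from h import *
s=cam("side");t=cam("top");crop(s,205,140,325,370,2.6,"pics/s18.png");crop(t,120,140,340,240,3.6,"pics/t18.png");crop(t,125,155,230,230,7,"pics/t19.png");crop(s,225,220,305,330,5.4,"pics/s19.png")
E
```

```text
time: 21.3
ee_pos: [397.5, -325.8, 220.3]
tool_rot: [[0.984, 0.178, -0.001], [0.178, -0.984, 0.0], [-0.001, -0.0, -1.0]]
contact_force: [0.6, 1.0, -0.3]
width: 0.4
```

View pics/s18.png

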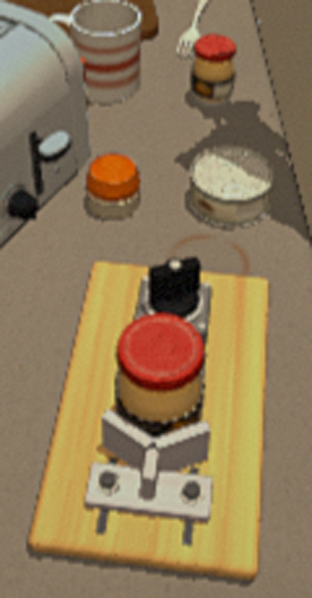

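View pics/t19.png

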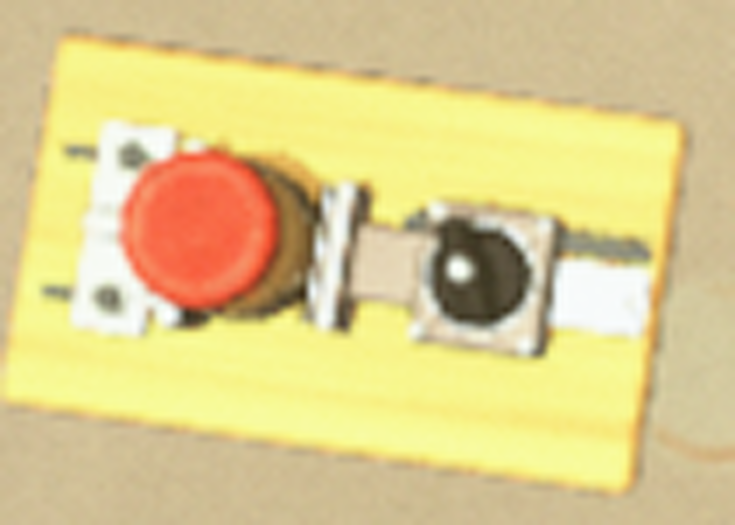

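View pics/s19.png

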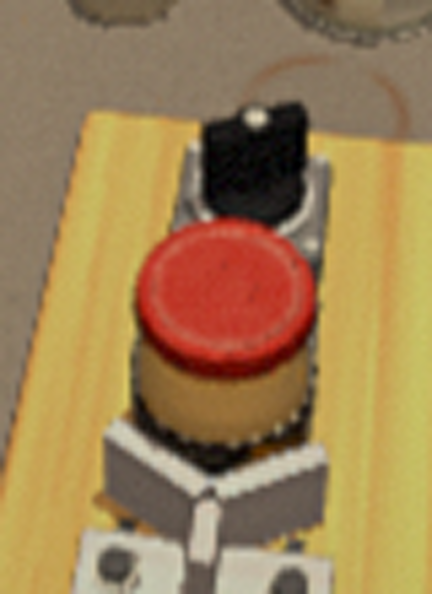

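View pics/t18.png

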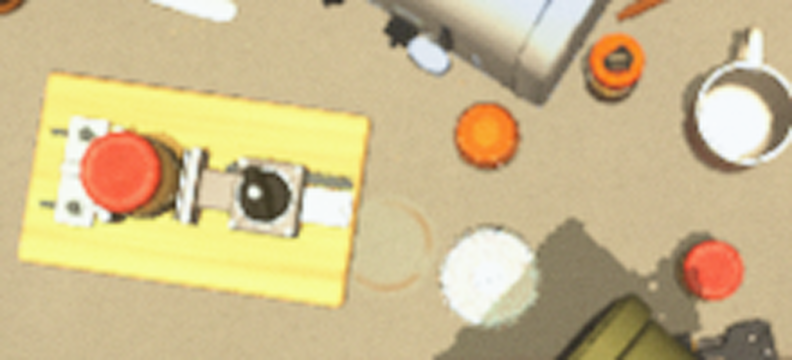

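Run:
```python
from h import *
u=np.array([0.1616,0.9869]);xb=np.array([0.9869,-0.1616])
s=cam("side");t=cam("top")
S=lambda x,y:cp(x,y,225,220,5.4);T=lambda x,y:cp(x,y,125,155,7)
a=plane(s,*S(205,125),100);b=plane(s,*S(305,103),100);d=b-a;print("wing deg",np.degrees(np.arctan2(d[1],d[0]))%180,"start 163.5")
X,e=tri(t,T(200,230),s,S(226,292));print("lid",X.round(1),e.round(1),"lat,long",X[:2]@xb,X[:2]@u)
for z,p in((122,(200,230)),):
  P=plane(t,*T(*p),z)[:2];print("lid top cam",P@xb,P@u)
print("knob dot",[ (P[:2]@xb,P[:2]@u) for P in (plane(t,*T(461,270),100),plane(s,*S(256,117),101))])
print(observe()["contact_force"].round(1),observe()["time"])
```

```text
wing deg 15.000245750782653 start 163.5
lid [568.7  60.7 117.9] 2.3 lat,long 551.392418837936 151.79411929746811
lid top cam 550.0150570742353 150.45583210264857
knob dot [(np.float64(549.4196726369858), np.float64(45.76010234350622)), (np.float64(551.2448846214406), np.float64(47.21552654616561))]
[0.4 0.1 0.4] 21.5
```

```bash
python3 -c "
from plant import hand_in
print(hand_in())"
```

```text
the job is handed in; nothing more can be done
None
```

I stood the larger preserve jar upright in the vee, let go of it, then clamped it by turning the knob. I handed the job in at about 21.5 s with the arm clear of everything.

- **Seating the jar:** I gripped it at the lid from above and centred it in the vee by feel, until the sideways force was about 0.3 N while pressing in at 7.7 N. I released it before touching the knob.
- **Clamping:** I turned the knob clockwise about 2.6 rad, following the carriage about 30 mm. The torque rose from about 0.18 to 0.42 N m, which suggests a jaw force of roughly 17–20 N. I then eased back slightly, let go, gripped again and nudged the knob up to 0.31 N m (about 12–16 N) before the final release.

**Last checks:**
- **Agreement:** The pictures show the jar upright in the vee with the jaw against it. The other things show no visible movement in the last pictures. The wing angle gives 2.59 rad of turn, and the knob position fits a pad touching a seated jar.
- **Brief disagreements:** The 0.42 N m peak may have put the jaw force slightly above the 18 N good limit. It should have stayed below 25 N, but if rail drag is left out of the sum the same reading comes to 25 N. While turning, I also pushed the knob forward with up to 8 N, because the tool was slightly ahead of the carriage.
- **Not confirmed:** Two-view positions of the lid come out 1–3 mm short of the expected place. That is about the limit of the cameras' accuracy, so it neither confirms nor rules out a slight lean. The final clamping force, about 10 N after letting go, was not measured; it comes from the knob's stated holding force.

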